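# Mix the sample jars, load the bolted-open drawer and shut it

## Robot

A 7-joint arm with a two-finger parallel gripper is mounted at the origin on the work surface. World frame = base frame: x ahead of the robot, y to its left, z up, the work surface at z = 0. Lengths are in m, angles in rad, forces in N, time in s.
With the tool pointing down it reaches from about 0.425 to 1.025 m from the base axis. Payload 9.4 kg.
Tool frame: the origin (TCP) lies at the very end of the fingers, on their centre line; the grasp point (between the pads) lies 19 mm behind it (ctrl.pinch_z is the distance from the TCP to the grasp point, in m); z points along the fingers, y is the direction in which the jaws open and shut (so a half turn about z gives the same grasp; the last joint's range is limited). The gripper opens to 93 mm and grips with 3 to 60 N. Pads are 15 mm wide; open, the fingers measure 128 mm over their backs; the gripper's body (75 mm by 188 mm) begins 65 mm behind the grasp point.
Start: joints at [-1.408, 0.599, -0.003, 1.599, 0.002, 0.943, -0.08], TCP at [0.172, 0.704, 0.179] pointing down, gripper open.
Joint ranges: [-2.57, 2.57], [-0.35, 1.97], [-1.29, 1.29], [0.11, 2.56], [-1.05, 4.19], [0.11, 1.86], [-2.63, 2.63]. Speed limits (rad/s): [2.22, 2.22, 3.01, 3.01, 3.14, 3.14, 3.14].

## Interface

Orientations are given as a rotation vector (axis times angle).
In Python, from rig import ctrl gives the robot as it stands. The module is installed in compiled form; this text tells all that it offers.
- The arm moves only by the tool step_arm, never from a script. Its argument "rows" is a list of rows, each an object of numbers: "rx", "ry", "rz": the turn, a rotation vector about the tool's x, y, z in rad; "x", "y", "z": the shift along the tool's x, y, z in cm; "jaw": the closure, from 0 (fully open) to 1 (shut). In form: [{"rx": .., "ry": .., "rz": .., "x": .., "y": .., "z": .., "jaw": ..}, ...]. A call has 1 to 20 rows; each row shifts and turns the pose as measured when the row begins, along the tool's axes as they then stand; what a row does not reach is not made up. A row lasts 1/10 s, in which the tool goes at most 50 mm and 8.59 degrees, less where a joint would pass 70% of its speed; a pose out of reach is approached as far as the arm can. A call with a gripper value outside its range is refused whole. The fingers move at their own pace and stop on an object; "squeeze" is the grip in N (left out, the last holds). Time passes only in rows, so rows that do not move let the fingers close. It gives the time, the measured TCP pose, the force and the opening at its end, in the units of the state.
- ctrl.observe(): the state, without advancing time (a new reading comes with each control period).
- ctrl.get_image(name): name is "scene" or "top" or "wrist"; returns a dict with "frame" (480x640x3 uint8, red, green, blue), "intrinsics" (3x3 intrinsics, pixels), "R" (3x3) and "t" (3): a world point X has camera coordinates R X + t. Camera axes: x right, y down, z forward; pixel columns grow to the right and rows downward; lengths in m; the calibration is good to about 2 mm. A picture is of the moment at which its call begins. There is no depth.
- ctrl.job_done(): hands the job in, once; it reports no verdict.
The state is a dict: "time_s": time; "q": joint angles; "qvel": joint speeds; "tau": joint torques, N m; "position": TCP position; "orientation": TCP orientation; "force": force on the tool from outside, world axes, zero at the start; "torque": the same for the moment, N m; "width": finger opening in m.
Only numpy, scipy, OpenCV 4.12 (cv2) and the standard library are available. Lean on these libraries where they do the work, as an engineer would, in place of code of your own. Each camera call takes 0.05 s, during which the arm holds its last target. There are 200 camera calls.

## Task

Take the sample jars that are there one at a time, in the lid order red, yellow, green, blue: press each one upright, bottom down, onto the round mixer pad until the pad is fully down, hold it there for three seconds to mix, then stand it upright in the open drawer. When all the jars are in, lift the bolt's red handle clear of its notch and slide the bolt fully out, then push the drawer fully home. Leave the flask and the wash bottle where they stand, and let go of everything at the end.

Things in the scene. Friction and masses are not known exactly. Their poses are not given: they have to be found in the camera images.
- jar_red: sample jar, amber glass with a white label, a heavy steel foot and a red lid: an upright cylinder 48 mm in diameter and 60 mm tall over all (foot 16 mm, lid the top 18 mm, same diameter), 0.12 to 0.24 kg, hard to tip. Origin at the centre of its underside, z up along the jar. 2 or 3 of the four jars are present, standing on the table; None at the start means absent.
- jar_yellow: sample jar, amber glass with a white label, a heavy steel foot and a yellow lid: an upright cylinder 48 mm in diameter and 60 mm tall over all (foot 16 mm, lid the top 18 mm, same diameter), 0.12 to 0.24 kg, hard to tip. Origin at the centre of its underside, z up along the jar. 2 or 3 of the four jars are present, standing on the table; None at the start means absent.
- jar_green: sample jar, amber glass with a white label, a heavy steel foot and a green lid: an upright cylinder 48 mm in diameter and 60 mm tall over all (foot 16 mm, lid the top 18 mm, same diameter), 0.12 to 0.24 kg, hard to tip. Origin at the centre of its underside, z up along the jar. 2 or 3 of the four jars are present, standing on the table; None at the start means absent.
- jar_blue: sample jar, amber glass with a white label, a heavy steel foot and a blue lid: an upright cylinder 48 mm in diameter and 60 mm tall over all (foot 16 mm, lid the top 18 mm, same diameter), 0.12 to 0.24 kg, hard to tip. Origin at the centre of its underside, z up along the jar. 2 or 3 of the four jars are present, standing on the table; None at the start means absent.
- pad (a joint): travel of the mixer's sprung pad, straight down: 0 up, 0.008 m fully down. Needs about 2.5 N to start moving and 8 N to be fully down.
- mixer: the mixer, a blue box 150 x 120 mm and 74 mm high fixed to the table, carrying the pad on top at its middle. Origin at the centre of its underside, on the table, z up; the pad's upper face is at z 0.100 when up and 0.092 when fully down.
- pad_top (a point): centre of the upper face of the mixer's pad, a flat dark round rubber pad 76 mm in diameter with a grey disc in the middle, 100 mm above the table when up, on a blue box 150 x 120 mm and 74 mm high. It moves with the pad.
- cabinet: white sample cabinet fixed to the table, 340 mm wide, 130 mm high, front towards the robot. Origin on the table, mid-width, in the plane of its front opening; x points into the cabinet (away from the robot), y left along its front, z up. The cabinet fills x 0 to 0.21; the open drawer stands out to x -0.17.
- bolt_mount (a point): fixed point on the barrel bolt's axis where the handle sits at bolt 0: x -0.110, y -0.195, z 0.072 in the cabinet's frame, right (-y) of the open drawer; axes as the cabinet's, the bolt's axis along y. Below is a grey pedestal 50 mm high (cabinet x -0.138 to -0.088, y -0.264 to -0.144); the bolt's brackets reach 84 mm above the table.
- drawer (a joint): drawer opening along the cabinet's -x: 0 = fully home (end stop; a spring detent is felt over the last 12 mm, about 3 N to pass), at most 0.162 m. Starts open at 0.150 to 0.160; while the bolt is in it cannot be closed beyond about 0.148. About 1.2 N of friction; drawer 0.9 kg.
- tray (a point): centre of the drawer's flat inner floor, 20 mm above the table, moving with the drawer; axes as the cabinet's. Inside 260 mm wide (y), 179 mm long (x); side and rear walls 42 mm above the floor, blue front panel 80 mm. With the drawer open at q, what lies more than q - 0.0925 m beyond this point in +x is under the cabinet's top (98 mm headroom over the floor).
- front (a point): middle of the top edge of the outer (robot's side) face of the drawer's blue front panel, moving with the drawer; the panel is 280 mm wide, spans heights 14 to 100 mm above the table and is plain and flat, with nothing in front of it: push on it towards the cabinet's +x.
- bolt (a joint): how far the bolt is drawn out along the cabinet's -y (away from the drawer): 0 = in (blocks the drawer), 0.045 m = fully out. About 1.5 N of friction. A steel tooth beside the handle stops it until the handle is raised by more than about 0.8 rad; past the tooth (beyond 0.035) the handle can be let down again.
- bolt_handle (a joint): lift of the bolt's handle about the bolt's axis: 0 = level in its notch, pointing towards the robot (cabinet's -x); 1.4 rad = nearly upright. It falls back under its own weight when let go.
- bolt_knob (a point): centre of the red knob at the end of the bolt's handle, 50 mm from the bolt's axis: a disc 22 mm in diameter and 14 mm thick, its flat faces looking along the cabinet's +y and -y, free all round and below. At slide 0 it lies at y -0.195 in the cabinet's frame, and 72 mm above the table when level. It moves with the bolt and handle.
- flask: bystander: clear conical flask, 84 mm wide, 115 mm tall, loose; origin at the centre of its underside. Leave alone.
- wash_bottle: bystander: white bottle with a red cap, 64 mm wide, 150 mm tall, loose; origin at the centre of its underside. Leave alone.
Things that resemble listed ones, but are neither listed nor needed, are in the scene too. There is more than one size of the jar_red; the one meant has the size given above.

How it is judged:
On the way, in this order (a step that is already met when the one before it is completed fails the run):
1. the red-lidded jar, standing on the mixer pad, holds it fully down for at least 2 s (z of jar_red in the frame of mixer below 0.0934 m and horizontal distance between jar_red and pad_top below 0.026 m and z of jar_red in the frame of pad_top below 0.006 m and angle between jar_red's own z axis and vertical below 0.25 rad), for 2 s.
2. the yellow-lidded jar, standing on the mixer pad, holds it fully down for at least 2 s (z of jar_yellow in the frame of mixer below 0.0934 m and horizontal distance between jar_yellow and pad_top below 0.026 m and z of jar_yellow in the frame of pad_top below 0.006 m and angle between jar_yellow's own z axis and vertical below 0.25 rad), for 2 s.
3. the green-lidded jar, standing on the mixer pad, holds it fully down for at least 2 s (z of jar_green in the frame of mixer below 0.0934 m and horizontal distance between jar_green and pad_top below 0.026 m and z of jar_green in the frame of pad_top below 0.006 m and angle between jar_green's own z axis and vertical below 0.25 rad), for 2 s.
4. the blue-lidded jar, standing on the mixer pad, holds it fully down for at least 2 s (z of jar_blue in the frame of mixer below 0.0934 m and horizontal distance between jar_blue and pad_top below 0.026 m and z of jar_blue in the frame of pad_top below 0.006 m and angle between jar_blue's own z axis and vertical below 0.25 rad), for 2 s.
5. all the jars present stand upright in the drawer, with the bolt still in (x of jar_red in the frame of tray between -0.085 and 0.085 m and y of jar_red in the frame of tray between -0.125 and 0.125 m and z of jar_red in the frame of tray between -0.012 and 0.012 m and angle between each of jar_red, jar_yellow, jar_green, jar_blue's own z axis and vertical below 0.2 rad and x of jar_yellow in the frame of tray between -0.085 and 0.085 m and y of jar_yellow in the frame of tray between -0.125 and 0.125 m and z of jar_yellow in the frame of tray between -0.012 and 0.012 m and x of jar_green in the frame of tray between -0.085 and 0.085 m and y of jar_green in the frame of tray between -0.125 and 0.125 m and z of jar_green in the frame of tray between -0.012 and 0.012 m and x of jar_blue in the frame of tray between -0.085 and 0.085 m and y of jar_blue in the frame of tray between -0.125 and 0.125 m and z of jar_blue in the frame of tray between -0.012 and 0.012 m and value of joint bolt below 0.012 m), for 0.2 s.
6. the bolt is drawn fully out (value of joint bolt above 0.038 m), for 0.2 s.
7. the drawer is pushed home past its detent (value of joint drawer below 0.005 m), for 0.2 s.
At the end, for the whole second after the job is handed in: The drawer is home (within 5 mm), the bolt is out (at least 34 of its 45 mm), and every jar present stands upright (within 0.2 rad) and at rest on the drawer's floor (x of jar_red in the frame of tray between -0.085 and 0.085 m and y of jar_red in the frame of tray between -0.125 and 0.125 m and z of jar_red in the frame of tray between -0.012 and 0.012 m and angle between each of jar_red, jar_yellow, jar_green, jar_blue's own z axis and vertical below 0.2 rad and x of jar_yellow in the frame of tray between -0.085 and 0.085 m and y of jar_yellow in the frame of tray between -0.125 and 0.125 m and z of jar_yellow in the frame of tray between -0.012 and 0.012 m and x of jar_green in the frame of tray between -0.085 and 0.085 m and y of jar_green in the frame of tray between -0.125 and 0.125 m and z of jar_green in the frame of tray between -0.012 and 0.012 m and x of jar_blue in the frame of tray between -0.085 and 0.085 m and y of jar_blue in the frame of tray between -0.125 and 0.125 m and z of jar_blue in the frame of tray between -0.012 and 0.012 m and value of joint drawer below 0.005 m and value of joint bolt above 0.034 m and linear speed of each of jar_red, jar_yellow, jar_green, jar_blue below 0.03 m/s); the robot touches nothing.
It fails at once if the flask is knocked over or pushed more than 50 mm (distance of flask from where it was at the start of the episode above 0.05 m or angle between flask's own z axis and vertical above 0.6 rad).
It fails at once if the wash bottle is knocked over or pushed more than 50 mm (distance of wash_bottle from where it was at the start of the episode above 0.05 m or angle between wash_bottle's own z axis and vertical above 0.6 rad).
Of jar_red, jar_yellow, jar_green, jar_blue only 2 to 3 are there at a start; the rules pass over those that are not, and their reading is None.
At some moment in a run one of jar_red, jar_yellow, jar_green, jar_blue may be knocked a few centimetres aside while the robot is not near it.
Once in a run the grip may slacken for a moment while it holds something.
It also fails if it takes over 208 s, if anything falls off the work surface, if the arm or the gripper's body presses on something with over 40 N, if the wrist force passes 120 N, or if a joint passes its speed limit or range.

## Working session

There is one attempt and no reset: what is moved stays moved. The work goes in short steps, Python scripts to look and compute and a tool call to move; the robot and the scene stay as the last step left them, time stands still between calls to the robot, and variables do not carry over. Pictures are saved under pics/ and viewed, on a budget of 14 in all, crops included, one or two more only if the job needs it, and the job is handed in when it is done.

Besides the shell and the picture viewer there is one more tool, called after "Call:" in YAML: its name, and indented under it one key for each argument. step_arm: Moves the arm, as the interface text tells. Its arguments: {"type":"object","properties":{"rows":{"type":"array","items":{"type":"object","properties":{"rx":{"type":"number"},"ry":{"type":"number"},"rz":{"type":"number"},"x":{"type":"number"},"y":{"type":"number"},"z":{"type":"number"},"jaw":{"type":"number"}}}},"squeeze":{"type":"number"}},"required":["rows"]}

```bash
mkdir -p pics
cat > h.py <<'E'
import numpy as np, cv2
from scipy.spatial.transform import Rotation as Rn
from rig import ctrl
def pic(n,f,crop=None,s=1):
    d=ctrl.get_image(n); im=d["frame"][:,:,::-1]
    if crop: im=im[crop[1]:crop[3],crop[0]:crop[2]]
    if s!=1: im=cv2.resize(im,None,fx=s,fy=s,interpolation=cv2.INTER_CUBIC)
    cv2.imwrite("pics/"+f,im); return d
def w(d,u,v,z):
    K,R,t=d["intrinsics"],d["R"],d["t"]
    r=R.T@np.linalg.inv(K)@np.array([u,v,1.]); c=-R.T@t
    return c+r*(z-c[2])/r[2]
def px(d,X):
    p=d["intrinsics"]@(d["R"]@np.array(X,float)+d["t"]); return p[:2]/p[2]
def st():
    s=ctrl.observe(); print(round(s["time_s"],2),np.round(s["position"],4),np.round(s["orientation"],4),np.round(s["force"],1),round(s["width"],4)); return s
def go(x,y,z,yaw=None):
    "rows' total shift (cm, tool axes) to reach world x,y,z ; jaw axis yaw"
    s=ctrl.observe(); R=Rn.from_rotvec(s["orientation"]); 
    print("pos",np.round(s["position"],4),"shift cm",np.round(R.inv().apply(np.array([x,y,z])-s["position"])*100,2))
    if yaw is not None:
        T=Rn.from_euler('z',yaw)*Rn.from_rotvec([np.pi,0,0])  # tool y = -(yaw+90)
        print("rotvec tool",np.round((R.inv()*T).as_rotvec(),3))
E
python3 - <<'E'
from h import *
import pickle
st(); d={}
for n in("scene","top","wrist"):
    d[n]=pic(n,n+"0.png"); print(n,-d[n]["R"].T@d[n]["t"])
pickle.dump(d,open("d0.pkl","wb"))
a=np.hstack([cv2.imread("pics/scene0.png"),cv2.imread("pics/wrist0.png")]);
E
```

```text
0.0 [0.1721 0.7037 0.178 ] [-3.757e-01 -3.119e+00  2.400e-03] [-1.6 -1.1  0.6] 0.0929
scene [ 1.5359029  -0.00394502  0.76197362]
top [ 0.41173831 -0.04560089  1.35506053]
wrist [0.09082965 0.72342722 0.38379753]
```

View pics/top0.png

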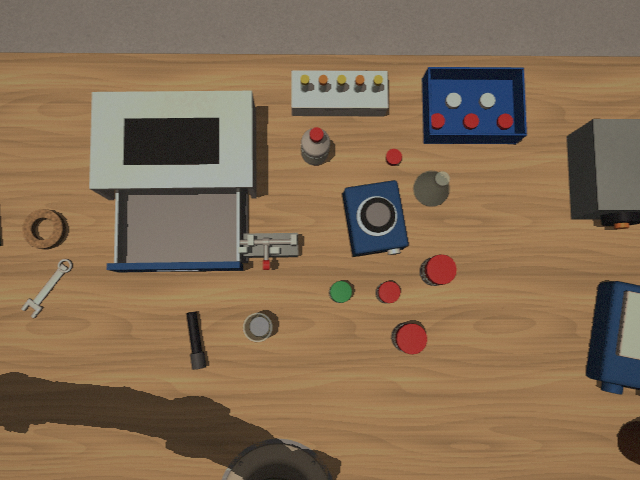

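View pics/scene0.png

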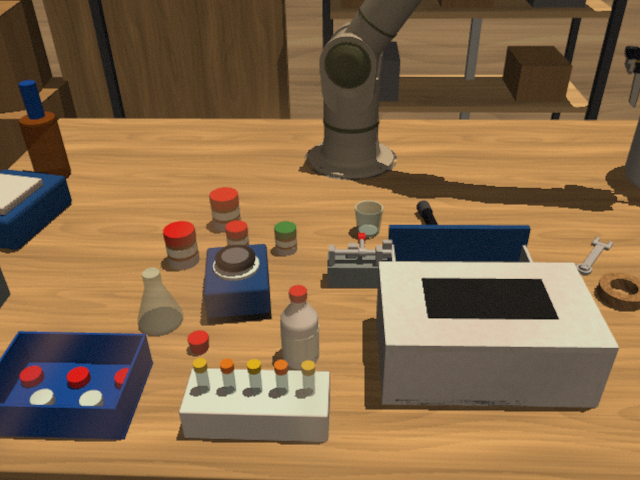

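The top view shows these red candidates:
- (389,292) looks jar-sized, like the green jar at (341,291).
- (440,269) and (411,338) are larger.
- (394,157) is a low loose cap.
- The caps in the blue box are at about (438,121) to (505,121).

There are no yellow or blue jars. Next I measure the lid diameters and confirm in a crop.

Run:
```python
from h import *
import pickle
d=pickle.load(open("d0.pkl","rb")); T=d["top"]; im=T["frame"]; hsv=cv2.cvtColor(im,cv2.COLOR_RGB2HSV)
h,s,v=cv2.split(hsv)
for nm,m in(("red",((h<6)|(h>174))&(s>170)&(v>90)),("green",(h>45)&(h<75)&(s>120)&(v>50))):
    n,l,stt,c=cv2.connectedComponentsWithStats(m.astype(np.uint8))
    for i in range(1,n):
        if stt[i,4]>25:
            p=c[i]; z=.06; A=w(T,p[0]-.5,p[1],z);B=w(T,p[0]+.5,p[1],z); mpp=np.linalg.norm(A-B)
            print(nm,np.round(p,1),stt[i],"dia@z.06 mm",round(1000*mpp*np.sqrt(4*stt[i,4]/np.pi),1),np.round(w(T,*p,z),4))
a=cv2.resize(im[60:360,310:470,::-1],None,fx=2,fy=2,interpolation=cv2.INTER_CUBIC)
b=cv2.resize(im[170:290,95:310,::-1],None,fx=2.2,fy=2.2,interpolation=cv2.INTER_CUBIC)
c=np.zeros((600,800,3),np.uint8); c[:,:320]=a; c[:b.shape[0],325:325+b.shape[1]]=b[:,:475]
sc=cv2.resize(d["scene"]["frame"][170:310,140:378,::-1],None,fx=1.99,fy=1.99,interpolation=cv2.INTER_CUBIC); c[300:300+sc.shape[0],325:325+sc.shape[1]]=sc[:,:475]
cv2.imwrite("pics/c0.png",c)
```

```text
red [437.3 120.3] [432 113  12  15 150] dia@z.06 mm 31.4 [ 0.8368 -0.361   0.06  ]
red [470.7 120.4] [464 114  15  14 163] dia@z.06 mm 32.8 [ 0.837  -0.4372  0.06  ]
red [504.8 120.5] [498 114  15  14 163] dia@z.06 mm 32.9 [ 0.8372 -0.515   0.06  ]
red [316.1 133.9] [310 128  13  13 137] dia@z.06 mm 29.7 [ 0.8038 -0.0867  0.06  ]
red [393.6 156.1] [386 149  16  15 191] dia@z.06 mm 35.1 [ 0.7533 -0.2605  0.06  ]
red [441.1 269. ] [427 255  29  29 688] dia@z.06 mm 65.3 [ 0.5    -0.3607  0.06  ]
red [265.9 264.8] [263 260   7  10  54] dia@z.06 mm 18.1 [0.5089 0.0239 0.06  ]
red [389.  291.6] [379 281  21  22 360] dia@z.06 mm 46.9 [ 0.4503 -0.2451  0.06  ]
red [411.4 338.4] [396 324  31  30 724] dia@z.06 mm 65.9 [ 0.3495 -0.292   0.06  ]
green [340.9 291.1] [331 281  20  21 312] dia@z.06 mm 43.5 [ 0.4516 -0.14    0.06  ]
```

View pics/c0.png

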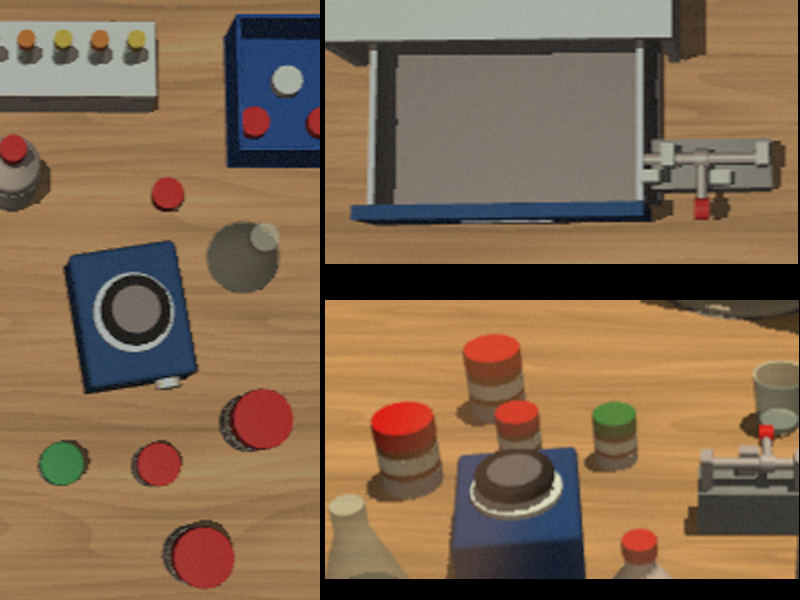

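The red jar is (389,292): its lid measures 47 mm, which matches 48 mm. The two 65 mm ones and the 35 mm low cap are decoys. The green jar is (341,291). Only red and green are present. Next I get the pad, drawer and knob geometry.

Run:
```python
from h import *
import pickle
d=pickle.load(open("d0.pkl","rb")); T=d["top"]; im=T["frame"]
hsv=cv2.cvtColor(im,cv2.COLOR_RGB2HSV); h,s,v=cv2.split(hsv)
# pad: white ring + dark; grey disc
sub=im[180:250,350:410].astype(int); g=sub.max(2)-sub.min(2)
ds=((g<25)&(sub.sum(2)>220)&(sub.sum(2)<480)).astype(np.uint8)
n,l,stt,c=cv2.connectedComponentsWithStats(ds); i=1+np.argmax(stt[1:,4]); p=c[i]+[350,180]; print("disc",p,stt[i],w(T,*p,.1))
ps=((sub.sum(2)<120)).astype(np.uint8); n,l,stt,c=cv2.connectedComponentsWithStats(ps)
for i in range(1,n):
    if stt[i,4]>80: print("dark",c[i]+[350,180],stt[i],w(T,*(c[i]+[350,180]),.1))
# drawer blue panel
b=((h>100)&(h<125)&(s>140)&(v>40)).astype(np.uint8); b[:, 300:]=0; b[:230]=0; b[285:]=0
ys,xs=np.nonzero(b); print("blue bbox",xs.min(),xs.max(),ys.min(),ys.max())
for x in (xs.min(),xs.min()+1,120,140,160,180,200,220,240,xs.max()-1,xs.max()):
    q=ys[xs==x]; print(x,q.min(),q.max(), w(T,x,q.min(),.1)[:2], im[q.max()-2:q.max()+3,x].tolist() if x in(120,240) else '')
for n_,p in(("cab TL",(92,93)),("cab TR",(252,92)),("cab FL",(91,189)),("cab FR",(254,190))): print(n_,w(T,*p,.13))
print("knob", w(T,265.9,264.8,.078), "bolt ends", w(T,245,241,.075),w(T,298,240,.075))
print("wash", w(T,316,134,.15),"flask",w(T,431,190,0),w(T,442,179,.115))
```

```text
disc [377.63392857 214.05803571] [ 16  23  24  23 448] [ 0.61523476 -0.21722625  0.1       ]
dark [377.13647643 215.25806452] [ 11  18  34  34 403] [ 0.61262415 -0.21611838  0.1       ]
blue bbox 107 239 262 269
107 268 268 [0.49882401 0.3558593 ] 
108 264 267 [0.50726849 0.35409441] 
120 263 269 [0.50940328 0.32902235] [[41, 68, 99], [40, 67, 99], [32, 54, 80], [12, 15, 28], [27, 29, 37]]
140 264 268 [0.50732492 0.28698663] 
160 263 269 [0.50947661 0.24503516] 
180 263 267 [0.50951336 0.20296076] 
200 264 266 [0.50743105 0.16078814] 
220 262 267 [0.51170828 0.11868577] Traceback (most recent call last):
  File "<stdin>", line 16, in <module>
    return umr_minimum(a, axis, None, out, keepdims, initial, where)
ValueError: zero-size array to reduction operation minimum which has no identity
```

Call:
step_arm:
  rows:
    - {"z": -4}
    - {"rz": 0.07, "x": -5, "y": -0.5}
    - {"rz": 0.07, "x": -5, "y": -0.5}
    - {"rz": 0.07, "x": -5, "y": -0.5}
    - {"rz": 0.07, "x": -5, "y": -0.5}

```text
$.rows[0]: bad value
```

Run:
```python
from h import *
import pickle
d=pickle.load(open("d0.pkl","rb")); T=d["top"]
for n_,p in(("panel outer L",(107,269)),("panel outer R",(244,268)),("panel inner L",(108,263)),("panel innerR",(243,261)),("cab TL",(92,93)),("cab TR",(252,92)),("cab FL",(91,189)),("cab FR",(254,190))): print(n_,np.round(w(T,*p,.13 if 'cab' in n_ else .1),4))
print("knob", w(T,265.9,264.8,.078), "bolt ends", w(T,245,241,.08),w(T,298,240,.08))
print("wash", w(T,316,134,.15),"flask",w(T,431,190,0),w(T,442,179,.115))
```

```text
panel outer L [0.4967 0.3558 0.1   ]
panel outer R [0.499  0.0678 0.1   ]
panel inner L [0.5094 0.3542 0.1   ]
panel innerR [0.5139 0.0701 0.1   ]
cab TL [0.8696 0.3926 0.13  ]
cab TR [0.8741 0.0526 0.13  ]
cab FL [0.6618 0.3859 0.13  ]
cab FR [0.6608 0.0462 0.13  ]
knob [0.50749949 0.02278373 0.078     ] bolt ends [0.55884176 0.0681937  0.08      ] [ 0.56120292 -0.04631613  0.08      ]
wash [ 0.77628938 -0.08357437  0.15      ] flask [ 0.6885949  -0.35658222  0.        ] [ 0.68913655 -0.35444319  0.115     ]
```

Call:
step_arm:
  rows:
    - {"rx": 0, "ry": 0, "rz": 0, "x": 0, "y": 0, "z": -4, "jaw": 0}
    - {"rx": 0, "ry": 0, "rz": 0.07, "x": -5, "y": -0.5, "z": 0, "jaw": 0}
    - {"rx": 0, "ry": 0, "rz": 0.07, "x": -5, "y": -0.5, "z": 0, "jaw": 0}
    - {"rx": 0, "ry": 0, "rz": 0.07, "x": -5, "y": -0.5, "z": 0, "jaw": 0}
    - {"rx": 0, "ry": 0, "rz": 0.07, "x": -5, "y": -0.5, "z": 0, "jaw": 0}

```text
time_s: 0.65
position: [0.3456, 0.6216, 0.2168]
orientation: [-0.795, -3.034, 0.005]
force: [-0.3, 0.8, -0.5]
width: 0.0929
```

Call:
step_arm:
  rows:
    - {"rx": 0, "ry": 0, "rz": 0.07, "x": -5, "y": -0.5, "z": 0, "jaw": 0}
    - {"rx": 0, "ry": 0, "rz": 0.07, "x": -4.9, "y": -0.7, "z": 0, "jaw": 0}
    - {"rx": 0, "ry": 0, "rz": 0.07, "x": -4.9, "y": -0.7, "z": 0, "jaw": 0}
    - {"rx": 0, "ry": 0, "rz": 0.07, "x": -4.8, "y": -0.7, "z": 0, "jaw": 0}
    - {"rx": 0, "ry": 0, "rz": 0.07, "x": -4.8, "y": -0.7, "z": 0, "jaw": 0}
    - {"rx": 0, "ry": 0, "rz": 0.07, "x": -4.7, "y": -0.7, "z": 0, "jaw": 0}
    - {"rx": 0, "ry": 0, "rz": 0.07, "x": -4.7, "y": -0.7, "z": 0, "jaw": 0}
    - {"rx": 0, "ry": 0, "rz": 0.07, "x": -4.6, "y": -0.7, "z": 0, "jaw": 0}
    - {"rx": 0, "ry": 0, "rz": 0.07, "x": -4.6, "y": -0.7, "z": 0, "jaw": 0}
    - {"rx": 0, "ry": 0, "rz": 0.07, "x": -4.5, "y": -0.7, "z": 0, "jaw": 0}
    - {"rx": 0, "ry": 0, "rz": 0.07, "x": -4.5, "y": -0.7, "z": 0, "jaw": 0}
    - {"rx": 0, "ry": 0, "rz": 0.07, "x": -4.4, "y": -0.7, "z": 0, "jaw": 0}
    - {"rx": 0, "ry": 0, "rz": 0.07, "x": -4.4, "y": -0.7, "z": 0, "jaw": 0}
    - {"rx": 0, "ry": 0, "rz": 0.07, "x": -4.3, "y": -0.7, "z": 0, "jaw": 0}
    - {"rx": 0, "ry": 0, "rz": 0.07, "x": -4.3, "y": -0.7, "z": 0, "jaw": 0}
    - {"rx": 0, "ry": 0, "rz": 0.07, "x": -4.2, "y": -0.7, "z": 0, "jaw": 0}
    - {"rx": 0, "ry": 0, "rz": 0.07, "x": -4.2, "y": -0.7, "z": 0, "jaw": 0}
    - {"rx": 0, "ry": 0, "rz": 0.07, "x": -4.1, "y": -0.7, "z": 0, "jaw": 0}
    - {"rx": 0, "ry": 0, "rz": 0.07, "x": -4.1, "y": -0.7, "z": 0, "jaw": 0}
    - {"rx": 0, "ry": 0, "rz": 0.07, "x": -4, "y": -0.7, "z": 0, "jaw": 0}

```text
time_s: 2.65
position: [0.5476, -0.2134, 0.2139]
orientation: [2.621, 1.73, -0.013]
force: [1.2, -0.3, 0.7]
width: 0.0926
```

Run:
```python
from h import *
s=st(); print(np.round(s["q"],2)); R=Rn.from_rotvec(s["orientation"]).as_matrix(); print(np.round(R,3))
go(.45,-.245,.15,0)
```

```text
2.65 [ 0.5476 -0.2134  0.2139] [ 2.6207  1.7302 -0.0125] [ 1.2 -0.3  0.7] 0.0926
[-0.1   0.43  0.53  1.9  -0.27  0.88  0.16]
[[ 0.393  0.92  -0.006]
 [ 0.92  -0.393 -0.005]
 [-0.007 -0.003 -1.   ]]
pos [ 0.5476 -0.2134  0.2139] shift cm [-6.7  -7.71  6.46]
rotvec tool [1.000e-03 8.000e-03 1.167e+00]
```

Call:
step_arm:
  rows:
    - {"rx": 0, "ry": 0, "rz": 0.146, "x": 0, "y": 0, "z": 0, "jaw": 0}
    - {"rx": 0, "ry": 0, "rz": 0.146, "x": 0, "y": 0, "z": 0, "jaw": 0}
    - {"rx": 0, "ry": 0, "rz": 0.146, "x": 0, "y": 0, "z": 0, "jaw": 0}
    - {"rx": 0, "ry": 0, "rz": 0.146, "x": 0, "y": 0, "z": 0, "jaw": 0}
    - {"rx": 0, "ry": 0, "rz": 0.146, "x": 0, "y": 0, "z": 0, "jaw": 0}
    - {"rx": 0, "ry": 0, "rz": 0.146, "x": 0, "y": 0, "z": 0, "jaw": 0}
    - {"rx": 0, "ry": 0, "rz": 0.146, "x": 0, "y": 0, "z": 0, "jaw": 0}
    - {"rx": 0, "ry": 0, "rz": 0.146, "x": 0, "y": 0, "z": 0, "jaw": 0}
    - {"rx": 0, "ry": 0, "rz": 0, "x": -4, "y": 1, "z": 0, "jaw": 0}
    - {"rx": 0, "ry": 0, "rz": 0, "x": -4, "y": 1, "z": 0, "jaw": 0}

```text
time_s: 3.65
position: [0.4638, -0.2374, 0.2134]
orientation: [3.132, -0.052, -0.012]
force: [-0.5, -0.7, 0.0]
width: 0.0927
```

```bash
cat >> h.py <<'E'
def lids(n,z=.06):
    d=ctrl.get_image(n); h,s,v=cv2.split(cv2.cvtColor(d["frame"],cv2.COLOR_RGB2HSV))
    for nm,m in(("red",((h<6)|(h>174))&(s>160)&(v>70)),("green",(h>45)&(h<75)&(s>110)&(v>40))):
        k,l,t,c=cv2.connectedComponentsWithStats(m.astype(np.uint8))
        for i in range(1,k):
            if t[i,4]>(200 if n!="wrist" else 2000): print(n,nm,np.round(c[i]),t[i],"@z",z,np.round(w(d,*c[i],z),4))
    return d
E
python3 - <<'E'
from h import *
s=st(); print(np.round(s["q"],2))
lids("top"); d=lids("wrist"); cv2.imwrite("pics/w1.png",d["frame"][:,:,::-1]); print(-d["R"].T@d["t"])
go(.45,-.245,.026,0)
E
```

```text
3.65 [ 0.4638 -0.2374  0.2134] [ 3.1321 -0.052  -0.0125] [-0.5 -0.7  0. ] 0.0927
[-0.29  0.43  0.92  2.06 -0.44  0.86 -0.72]
top green [341. 291.] [330 281  22  21 349] @z 0.06 [ 0.4513 -0.1392  0.06  ]
wrist red [449. 157.] [ 413  121   74   74 4316] @z 0.06 [ 0.4978 -0.3621  0.06  ]
wrist red [373. 305.] [ 342  273   64   65 3265] @z 0.06 [ 0.3442 -0.2909  0.06  ]
[ 0.54306802 -0.24117752  0.41841701]
pos [ 0.46   -0.2381  0.214 ] shift cm [-0.81  0.61 18.81]
rotvec tool [ 0.006  0.008 -0.039]
```

View pics/w1.png

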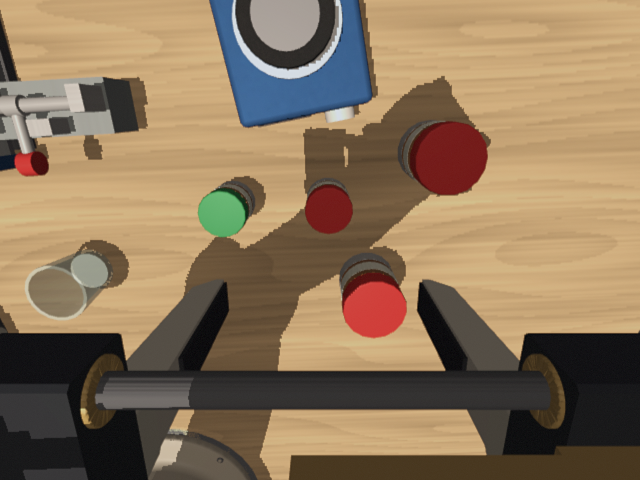

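The wrist view shows the small red lid at (329,209), green at (223,214), and the two large decoys at (448,158) and (374,305). Next I locate both jars more precisely.

Run:
```python
from h import *
d=ctrl.get_image("wrist")
print("red",w(d,329,209,.06),"green",w(d,223,214,.06),"pad",w(d,286,18,.1))
st(); p=w(d,329,209,.06); go(p[0],p[1],.026,0)
```

```text
red [ 0.4552636  -0.24612129  0.06      ] green [ 0.45435784 -0.14126248  0.06      ] pad [ 0.61465403 -0.21796971  0.1       ]
3.8 [ 0.4629 -0.2375  0.2142] [ 3.1343 -0.0575 -0.0103] [ 0.6 -0.2  0.5] 0.093
pos [ 0.4629 -0.2375  0.2142] shift cm [-0.61  0.76 18.83]
rotvec tool [ 0.007  0.007 -0.037]
```

Call:
step_arm:
  rows:
    - {"rx": 0.007, "ry": 0.007, "rz": -0.037, "x": -0.9, "y": 0.75, "z": 3, "jaw": 0}
    - {"rx": 0, "ry": 0, "rz": 0, "x": 0, "y": 0, "z": 4.5, "jaw": 0}
    - {"rx": 0, "ry": 0, "rz": 0, "x": 0, "y": 0, "z": 4.5, "jaw": 0}
    - {"rx": 0, "ry": 0, "rz": 0, "x": 0, "y": 0, "z": 3, "jaw": 0}

```text
time_s: 4.2
position: [0.4622, -0.2454, 0.0634]
orientation: [3.139, 0.012, 0.02]
force: [0.2, 0.1, -0.1]
width: 0.0929
```

Run:
```python
from h import *
s=st(); print(np.round(s["q"],2)); go(.453,-.2455,.026,0)
```

```text
4.2 [ 0.4622 -0.2454  0.0634] [3.1389 0.0123 0.0199] [ 0.2  0.1 -0.1] 0.0929
[-0.03  0.61  0.62  2.2  -0.73  0.53 -0.42]
pos [ 0.4622 -0.2454  0.0634] shift cm [-0.97 -0.01  3.73]
rotvec tool [ 0.003 -0.013  0.008]
```

Call:
step_arm:
  rows:
    - {"rx": 0.003, "ry": -0.013, "rz": 0.008, "x": -0.5, "y": 0, "z": 1.5, "jaw": 0}
    - {"rx": 0, "ry": 0, "rz": 0, "x": -0.5, "y": 0, "z": 1.5, "jaw": 0}
    - {"rx": 0, "ry": 0, "rz": 0, "x": 0, "y": 0, "z": 0.6, "jaw": 0}
    - {"rx": 0, "ry": 0, "rz": 0, "x": 0, "y": 0, "z": 0, "jaw": 0}

```text
time_s: 4.6
position: [0.4534, -0.2446, 0.0223]
orientation: [-3.138, -0.0, 0.009]
force: [0.2, -0.1, 0.3]
width: 0.0931
```

Run:
```python
from h import *
s=st(); print(np.round(s["q"],2)); go(.453,-.2455,.026,0)
```

```text
4.6 [ 0.4534 -0.2446  0.0223] [-3.1379e+00 -2.0000e-04  9.0000e-03] [ 0.2 -0.1  0.3] 0.0931
[ 0.03  0.67  0.54  2.22 -0.8   0.46 -0.36]
pos [ 0.4534 -0.2446  0.0223] shift cm [-0.04  0.09 -0.37]
rotvec tool [-0.004  0.006  0.   ]
```

Call:
step_arm:
  rows:
    - {"rx": 0, "ry": 0, "rz": 0, "x": 0, "y": 0, "z": 0, "jaw": 1}
    - {"rx": 0, "ry": 0, "rz": 0, "x": 0, "y": 0, "z": 0, "jaw": 1}
    - {"rx": 0, "ry": 0, "rz": 0, "x": 0, "y": 0, "z": 0, "jaw": 1}
    - {"rx": 0, "ry": 0, "rz": 0, "x": 0, "y": 0, "z": 0, "jaw": 1}
    - {"rx": 0, "ry": 0, "rz": 0, "x": 0, "y": 0, "z": 0, "jaw": 1}
    - {"rx": 0, "ry": 0, "rz": 0, "x": 0, "y": 0, "z": 0, "jaw": 1}
  squeeze: 40

```text
time_s: 5.2
position: [0.4567, -0.245, 0.0257]
orientation: [-3.14, -0.003, 0.0]
force: [0.8, -0.4, -0.3]
width: 0.0497
```

Run:
```python
from h import *
s=st()
```

```text
5.2 [ 0.4567 -0.245   0.0257] [-3.1396e+00 -2.6000e-03  2.0000e-04] [ 0.8 -0.4 -0.3] 0.0497
```

Call:
step_arm:
  rows:
    - {"rx": 0, "ry": 0, "rz": 0, "x": 0, "y": 0, "z": 0, "jaw": 1}
    - {"rx": 0, "ry": 0, "rz": 0, "x": 0, "y": 0, "z": -2, "jaw": 1}
    - {"rx": 0, "ry": 0, "rz": 0, "x": 0, "y": 0, "z": -4, "jaw": 1}
    - {"rx": 0, "ry": 0, "rz": 0, "x": 0, "y": 0, "z": -4, "jaw": 1}
    - {"rx": 0, "ry": 0, "rz": 0, "x": 0, "y": 0, "z": -4, "jaw": 1}
    - {"rx": 0, "ry": 0, "rz": 0, "x": 3, "y": -0.7, "z": -1, "jaw": 1}
    - {"rx": 0, "ry": 0, "rz": 0, "x": 4, "y": -0.7, "z": 0, "jaw": 1}
    - {"rx": 0, "ry": 0, "rz": 0, "x": 4, "y": -0.7, "z": 0, "jaw": 1}
    - {"rx": 0, "ry": 0, "rz": 0, "x": 3, "y": -0.7, "z": 0, "jaw": 1}
    - {"rx": 0, "ry": 0, "rz": 0, "x": 1, "y": 0, "z": 0, "jaw": 1}

```text
time_s: 6.2
position: [0.6087, -0.2165, 0.1822]
orientation: [-3.136, 0.005, 0.002]
force: [0.1, -0.6, -0.5]
width: 0.0003
```

Run:
```python
from h import *
s=st(); print(np.round(s["q"],2)); go(.614,-.217,.118,0); d=pic("scene","s1.png",(130,130,400,330),2.5)
```

```text
6.2 [ 0.6087 -0.2165  0.1822] [-3.1364e+00  4.8000e-03  2.2000e-03] [ 0.1 -0.6 -0.5] 0.0003
[-0.25  0.63  0.82  1.82 -0.56  0.95 -0.75]
pos [ 0.6087 -0.2165  0.1822] shift cm [0.54 0.08 6.42]
rotvec tool [-0.005  0.001 -0.003]
```

View pics/s1.png

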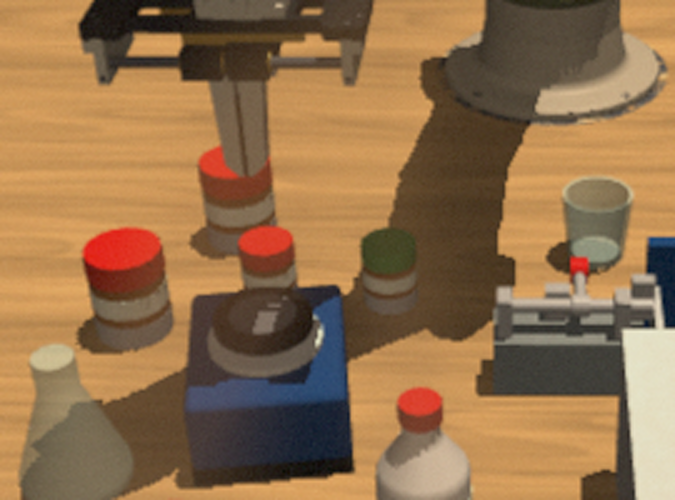

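The grip came away empty, and the jar is still standing behind the mixer in this view. I'll relocate it.

Call:
step_arm:
  rows:
    - {"rx": 0, "ry": 0, "rz": 0, "x": -2, "y": 0, "z": -3, "jaw": 0}
    - {"rx": 0, "ry": 0, "rz": 0, "x": -4, "y": 0, "z": 0, "jaw": 0}
    - {"rx": 0, "ry": 0, "rz": 0, "x": -4, "y": 0, "z": 0, "jaw": 0}

```text
time_s: 6.55
position: [0.5064, -0.218, 0.2108]
orientation: [-3.14, 0.002, 0.009]
force: [-1.1, -0.4, 0.2]
width: 0.0197
```

Run:
```python
from h import *
s=st(); lids("top"); d=ctrl.get_image("wrist"); cv2.imwrite("pics/w2.png",d["frame"][:,:,::-1])
import pickle; pickle.dump(d,open("w2.pkl","wb"))
h,s,v=cv2.split(cv2.cvtColor(d["frame"],cv2.COLOR_RGB2HSV))
for nm,m in(("red",((h<8)|(h>172))&(s>140)&(v>50)),("green",(h>45)&(h<75)&(s>110)&(v>40))):
    k,l,t,c=cv2.connectedComponentsWithStats(m.astype(np.uint8))
    for i in range(1,k):
        if t[i,4]>500: print(nm,np.round(c[i]),t[i],w(d,*c[i],.06))
```

```text
6.55 [ 0.5064 -0.218   0.2108] [-3.1396e+00  1.6000e-03  8.5000e-03] [-1.1 -0.4  0.2] 0.0197
top red [411. 338.] [396 324  31  30 737] @z 0.06 [ 0.3495 -0.2919  0.06  ]
red [469. 207.] [ 431  172   77   72 4233] [ 0.49621899 -0.36176859  0.06      ]
red [ 65. 200.] [ 49 188  31  23 576] [0.50587384 0.03185272 0.06      ]
red [349. 249.] [ 327  226   46   48 1755] [ 0.45311331 -0.2456392   0.06      ]
green [247. 250.] [ 223  226   47   47 1661] [ 0.45335721 -0.14181247  0.06      ]
```

View pics/w2.png

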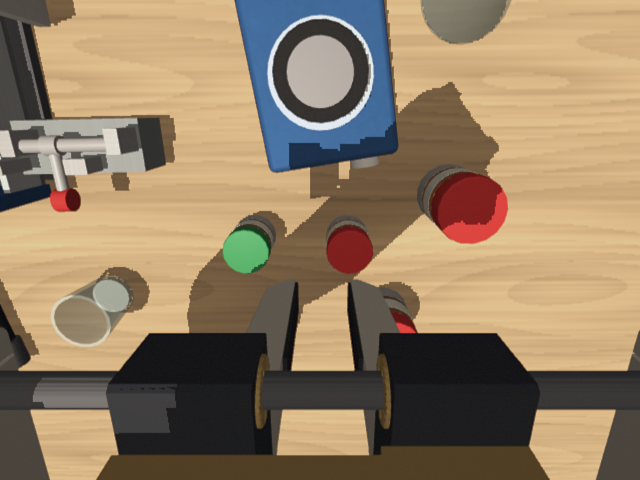

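The red jar stands unmoved at (349,249), about (0.453,-0.246). I retry, giving the fingers time to build grip.

Call:
step_arm:
  rows:
    - {"rx": 0, "ry": 0, "rz": 0, "x": -3, "y": 1.4, "z": 0, "jaw": 0}
    - {"rx": 0, "ry": 0, "rz": 0, "x": -2.3, "y": 1.4, "z": 0, "jaw": 0}
    - {"rx": 0, "ry": 0, "rz": 0, "x": 0, "y": 0, "z": 3, "jaw": 0}
    - {"rx": 0, "ry": 0, "rz": 0, "x": 0, "y": 0, "z": 3, "jaw": 0}
    - {"rx": 0, "ry": 0, "rz": 0, "x": 0, "y": 0, "z": 3, "jaw": 0}
    - {"rx": 0, "ry": 0, "rz": 0, "x": 0, "y": 0, "z": 3, "jaw": 0}

```text
time_s: 7.25
position: [0.4414, -0.2496, 0.0924]
orientation: [-3.137, 0.022, -0.002]
force: [1.0, 0.7, 0.1]
width: 0.0762
```

Run:
```python
from h import *
s=st();  go(.453,-.246,.022,0)
```

```text
7.25 [ 0.4414 -0.2496  0.0924] [-3.137e+00  2.210e-02 -2.000e-03] [1.  0.7 0.1] 0.0762
pos [ 0.4414 -0.2496  0.0924] shift cm [ 1.15 -0.34  7.04]
rotvec tool [-0.005 -0.001 -0.014]
```

Call:
step_arm:
  rows:
    - {"rx": 0, "ry": 0, "rz": -0.014, "x": 1.1, "y": -0.3, "z": 1.5, "jaw": 0}
    - {"rx": 0, "ry": 0, "rz": 0, "x": 0, "y": 0, "z": 2.5, "jaw": 0}
    - {"rx": 0, "ry": 0, "rz": 0, "x": 0, "y": 0, "z": 2, "jaw": 0}
    - {"rx": 0, "ry": 0, "rz": 0, "x": 0, "y": 0, "z": 0, "jaw": 0}

```text
time_s: 7.65
position: [0.4461, -0.2473, 0.0276]
orientation: [-3.135, 0.009, 0.009]
force: [-0.1, 1.0, 0.5]
width: 0.0929
```

Run:
```python
from h import *
s=st();  go(.453,-.246,.022,0)
```

```text
7.65 [ 0.4461 -0.2473  0.0276] [-3.1351  0.0087  0.0088] [-0.1  1.   0.5] 0.0929
pos [ 0.4461 -0.2473  0.0276] shift cm [ 0.69 -0.13  0.56]
rotvec tool [-0.006  0.006 -0.006]
```

Call:
step_arm:
  rows:
    - {"rx": 0, "ry": 0, "rz": 0, "x": 0.7, "y": -0.1, "z": 0.5, "jaw": 0}
    - {"rx": 0, "ry": 0, "rz": 0, "x": 0, "y": 0, "z": 0, "jaw": 1}
    - {"rx": 0, "ry": 0, "rz": 0, "x": 0, "y": 0, "z": 0, "jaw": 1}
    - {"rx": 0, "ry": 0, "rz": 0, "x": 0, "y": 0, "z": 0, "jaw": 1}
    - {"rx": 0, "ry": 0, "rz": 0, "x": 0, "y": 0, "z": 0, "jaw": 1}
    - {"rx": 0, "ry": 0, "rz": 0, "x": 0, "y": 0, "z": 0, "jaw": 1}
    - {"rx": 0, "ry": 0, "rz": 0, "x": 0, "y": 0, "z": 0, "jaw": 1}
    - {"rx": 0, "ry": 0, "rz": 0, "x": 0, "y": 0, "z": 0, "jaw": 1}
    - {"rx": 0, "ry": 0, "rz": 0, "x": 0, "y": 0, "z": 0, "jaw": 1}
    - {"rx": 0, "ry": 0, "rz": 0, "x": 0, "y": 0, "z": 0, "jaw": 1}
    - {"rx": 0, "ry": 0, "rz": 0, "x": 0, "y": 0, "z": 0, "jaw": 1}
    - {"rx": 0, "ry": 0, "rz": 0, "x": 0, "y": 0, "z": 0, "jaw": 1}
  squeeze: 45

```text
time_s: 8.85
position: [0.4539, -0.2475, 0.0261]
orientation: [-3.137, 0.011, 0.003]
force: [-0.4, -0.5, -0.4]
width: 0.0098
```

Run:
```python
from h import *
s=st();  go(.453,-.246,.022,0)
```

```text
8.85 [ 0.4539 -0.2475  0.0261] [-3.1368e+00  1.0700e-02  3.1000e-03] [-0.4 -0.5 -0.4] 0.0098
pos [ 0.4539 -0.2475  0.0261] shift cm [-0.09 -0.15  0.41]
rotvec tool [-0.005  0.002 -0.007]
```

The fingers closed on nothing again. I'll look before going on.

Run:
```python
from h import *
s=st(); d=pic("scene","s2.png",(130,110,400,310),1.45); e=pic("wrist","x.png"); pic("top","t2.png",(310,230,470,360),2.5)
print("tcp px scene",px(d,s["position"]),"wrist",px(e,s["position"]))
a=cv2.imread("pics/s2.png"); b=cv2.resize(cv2.imread("pics/x.png"),(400,300)); t=cv2.imread("pics/t2.png")
c=np.zeros((600,800,3),np.uint8); c[:290,:391]=a[:290,:391]; c[:300,400:]=b; c[300:,:400]=cv2.resize(t,(400,300)); cv2.imwrite("pics/c2.png",c)
```

```text
8.85 [ 0.4539 -0.2475  0.0261] [-3.1368e+00  1.0700e-02  3.1000e-03] [-0.4 -0.5 -0.4] 0.0098
tcp px scene [235.91670036 238.55996988] wrist [321.29511741 265.36193042]
```

View pics/c2.png

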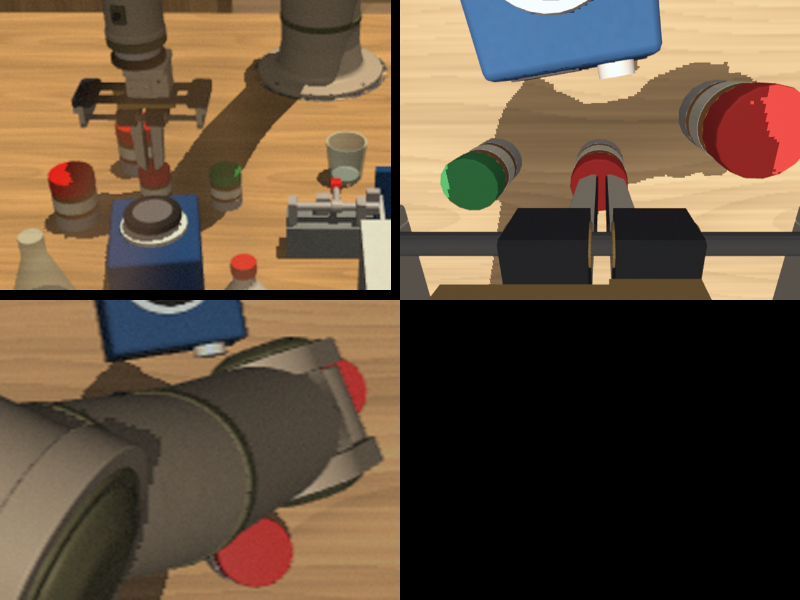

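Run:
```python
from h import *
s=st(); d=pic("scene","s3.png",(195,170,285,270),5); e=pic("wrist","x3.png",(250,190,390,350),2.5)
for z in(.026,.045,.06,.07,.08): print(z,px(d,[.4539,-.2475,z]).round(),px(e,[.4539,-.2475,z]).round())
print("lid rim: near/far/left/right",[px(e,[.453+a,-.246+b,.06]).round().tolist() for a,b in((-.024,0),(.024,0),(0,.024),(0,-.024))],[px(d,[.453+a,-.246+b,.06]).round().tolist() for a,b in((-.024,0),(.024,0),(0,.024),(0,-.024))])
a=cv2.imread("pics/s3.png"); b=cv2.imread("pics/x3.png"); c=np.zeros((500,800,3),np.uint8); c[:500,:450]=a; c[:400,450:800]=b; cv2.imwrite("pics/c3.png",c)
```

```text
9.0 [ 0.4539 -0.2475  0.0261] [-3.1368e+00  1.0600e-02  3.1000e-03] [-0.5 -0.2 -0.9] 0.0013
0.026 [236. 239.] [321. 265.]
0.045 [235. 231.] [321. 279.]
0.06 [234. 225.] [321. 291.]
0.07 [234. 222.] [321. 300.]
0.08 [234. 218.] [320. 311.]
lid rim: near/far/left/right [[318.0, 334.0], [317.0, 248.0], [270.0, 293.0], [365.0, 293.0]] [[237.0, 219.0], [233.0, 231.0], [246.0, 225.0], [224.0, 225.0]]
```

View pics/c3.png

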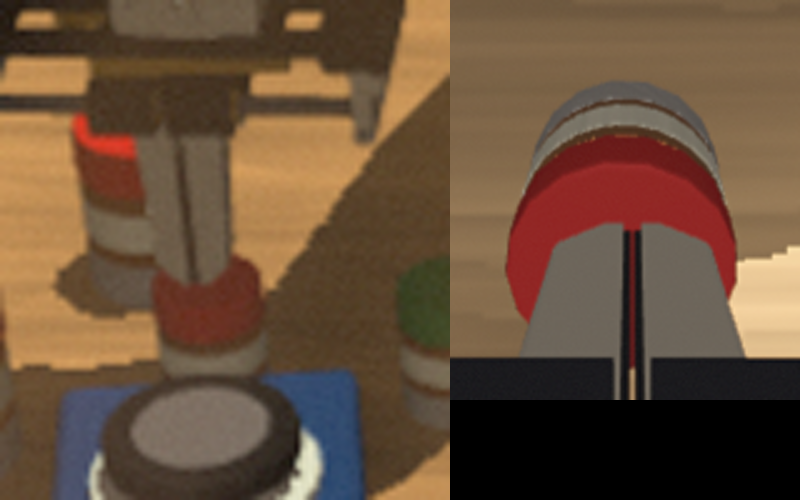

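```bash
python3 - <<'E'
from h import *
import pickle
d=pickle.load(open("d0.pkl","rb")); D=d["scene"]
for z in(.17,.18,.19,.2,.21,.22,.23): print(z,px(D,[.6087,-.2165,z]).round(1), "obs ~ (228,200)")
e=pickle.load(open("w2.pkl","rb")); 
for z in (.2,.21,.22,.23,.24,.25): print(z,[px(e,[.5064,-.218+a,z]).round(1).tolist() for a in(-.01,.01)],"obs inner tips (297,283),(349,283)")
w0=d["wrist"]; print("d0 wrist tcp", px(w0,[.1721,.7037,.178]))
E
python3 -c "
import cv2;a=cv2.imread('pics/wrist0.png');print(a.shape)"
```

```text
0.17 [231.8 221.1] obs ~ (228,200)
0.18 [231.3 216.5] obs ~ (228,200)
0.19 [230.8 211.8] obs ~ (228,200)
0.2 [230.2 207.1] obs ~ (228,200)
0.21 [229.7 202.3] obs ~ (228,200)
0.22 [229.1 197.5] obs ~ (228,200)
0.23 [228.5 192.6] obs ~ (228,200)
0.2 [[336.1, 247.2], [303.5, 247.3]] obs inner tips (297,283),(349,283)
0.21 [[336.6, 253.0], [302.6, 253.1]] obs inner tips (297,283),(349,283)
0.22 [[337.2, 259.3], [301.6, 259.5]] obs inner tips (297,283),(349,283)
0.23 [[337.8, 266.2], [300.6, 266.4]] obs inner tips (297,283),(349,283)
0.24 [[338.5, 273.8], [299.4, 274.0]] obs inner tips (297,283),(349,283)
0.25 [[339.2, 282.3], [298.1, 282.4]] obs inner tips (297,283),(349,283)
d0 wrist tcp [323.28169631 265.26032699]
(480, 640, 3)
```

The fingertips really lie about 34 mm above the reported TCP. Both the scene and wrist views agree, and the fingers closed above the 60 mm lid. From here on, true tip z is the reading plus 0.034. I open the jaws and descend around the jar.

Call:
step_arm:
  rows:
    - {"rx": 0, "ry": 0, "rz": 0, "x": 0, "y": -0.15, "z": -1, "jaw": 0}
    - {"rx": 0, "ry": 0, "rz": 0, "x": 0, "y": 0, "z": 0, "jaw": 0}
    - {"rx": 0, "ry": 0, "rz": 0, "x": 0, "y": 0, "z": 0, "jaw": 0}
    - {"rx": 0, "ry": 0, "rz": 0, "x": 0, "y": 0, "z": 0, "jaw": 0}
    - {"rx": 0, "ry": 0, "rz": 0, "x": 0, "y": 0, "z": 0, "jaw": 0}
    - {"rx": 0, "ry": 0, "rz": 0, "x": 0, "y": 0, "z": 0, "jaw": 0}
    - {"rx": 0, "ry": 0, "rz": 0, "x": 0, "y": 0, "z": 0, "jaw": 0}
    - {"rx": 0, "ry": 0, "rz": 0, "x": 0, "y": 0, "z": 0, "jaw": 0}
    - {"rx": 0, "ry": 0, "rz": 0, "x": 0, "y": 0, "z": 0, "jaw": 0}
    - {"rx": 0, "ry": 0, "rz": 0, "x": 0, "y": 0, "z": 0, "jaw": 0}
    - {"rx": 0, "ry": 0, "rz": 0, "x": 0, "y": 0, "z": 0, "jaw": 0}

```text
time_s: 10.2
position: [0.454, -0.2459, 0.037]
orientation: [-3.137, 0.011, 0.003]
force: [-0.5, -0.2, 0.9]
width: 0.0837
```

Run:
```python
from h import *
s=st();  go(.453,-.246,-.011,0); print(ctrl.pinch_z)
```

```text
10.2 [ 0.454  -0.2459  0.037 ] [-3.1368e+00  1.0700e-02  3.1000e-03] [-0.5 -0.2  0.9] 0.0837
pos [ 0.454  -0.2459  0.037 ] shift cm [-0.09  0.03  4.8 ]
rotvec tool [-0.005  0.002 -0.007]
0.0188
```

Call:
step_arm:
  rows:
    - {"rx": 0, "ry": 0, "rz": 0, "x": 0, "y": 0, "z": 2, "jaw": 0}
    - {"rx": 0, "ry": 0, "rz": 0, "x": 0, "y": 0, "z": 1.5, "jaw": 0}
    - {"rx": 0, "ry": 0, "rz": 0, "x": 0, "y": 0, "z": 1, "jaw": 0}
    - {"rx": 0, "ry": 0, "rz": 0, "x": 0, "y": 0, "z": 0, "jaw": 1}
    - {"rx": 0, "ry": 0, "rz": 0, "x": 0, "y": 0, "z": 0, "jaw": 1}
    - {"rx": 0, "ry": 0, "rz": 0, "x": 0, "y": 0, "z": 0, "jaw": 1}
    - {"rx": 0, "ry": 0, "rz": 0, "x": 0, "y": 0, "z": 0, "jaw": 1}
    - {"rx": 0, "ry": 0, "rz": 0, "x": 0, "y": 0, "z": 0, "jaw": 1}
    - {"rx": 0, "ry": 0, "rz": 0, "x": 0, "y": 0, "z": 0, "jaw": 1}
    - {"rx": 0, "ry": 0, "rz": 0, "x": 0, "y": 0, "z": 0, "jaw": 1}
    - {"rx": 0, "ry": 0, "rz": 0, "x": 0, "y": 0, "z": 0, "jaw": 1}

```text
time_s: 11.3
position: [0.4554, -0.2461, -0.0073]
orientation: [-3.138, 0.01, -0.002]
force: [-0.8, 0.1, -2.2]
width: 0.0476
```

Run:
```python
from h import *
s=st();  go(.453,-.246,-.011,0)
```

```text
11.3 [ 0.4554 -0.2461 -0.0073] [-3.1381e+00  9.7000e-03 -1.9000e-03] [-0.8  0.1 -2.2] 0.0476
pos [ 0.4554 -0.2461 -0.0073] shift cm [-0.24 -0.01  0.37]
rotvec tool [-0.003 -0.001 -0.006]
```

Call:
step_arm:
  rows:
    - {"rx": 0, "ry": 0, "rz": 0, "x": 0, "y": 0, "z": -1, "jaw": 1}
    - {"rx": 0, "ry": 0, "rz": 0, "x": 0, "y": 0, "z": -3, "jaw": 1}
    - {"rx": 0, "ry": 0, "rz": 0, "x": 0, "y": 0, "z": -4, "jaw": 1}
    - {"rx": 0, "ry": 0, "rz": 0, "x": 0, "y": 0, "z": -4, "jaw": 1}
    - {"rx": 0, "ry": 0, "rz": 0, "x": 0, "y": 0, "z": -2, "jaw": 1}
    - {"rx": 0, "ry": 0, "rz": 0, "x": 3, "y": -0.7, "z": 0, "jaw": 1}
    - {"rx": 0, "ry": 0, "rz": 0, "x": 4, "y": -0.7, "z": 0, "jaw": 1}
    - {"rx": 0, "ry": 0, "rz": 0, "x": 4, "y": -0.7, "z": 0, "jaw": 1}
    - {"rx": 0, "ry": 0, "rz": 0, "x": 3, "y": -0.7, "z": 0, "jaw": 1}
    - {"rx": 0, "ry": 0, "rz": 0, "x": 1.5, "y": 0, "z": 0, "jaw": 1}
    - {"rx": 0, "ry": 0, "rz": 0, "x": 0, "y": 0, "z": 0, "jaw": 1}

```text
time_s: 12.4
position: [0.6113, -0.2182, 0.1447]
orientation: [-3.136, 0.019, 0.004]
force: [-0.4, 0.4, -2.4]
width: 0.0478
```

Run:
```python
from h import *
s=st(); print(np.round(s["q"],2)); go(.616,-.217,.0927,0)
```

```text
12.4 [ 0.6113 -0.2182  0.1447] [-3.1359  0.0185  0.0039] [-0.4  0.4 -2.4] 0.0478
[-0.23  0.67  0.8   1.84 -0.61  0.9  -0.72]
pos [ 0.6113 -0.2182  0.1447] shift cm [ 0.48 -0.1   5.2 ]
rotvec tool [-0.006  0.002 -0.012]
```

Call:
step_arm:
  rows:
    - {"rx": 0, "ry": 0, "rz": -0.012, "x": 0.5, "y": 0, "z": 2, "jaw": 1}
    - {"rx": 0, "ry": 0, "rz": 0, "x": 0, "y": 0, "z": 2, "jaw": 1}
    - {"rx": 0, "ry": 0, "rz": 0, "x": 0, "y": 0, "z": 1, "jaw": 1}
    - {"rx": 0, "ry": 0, "rz": 0, "x": 0, "y": 0, "z": 0.5, "jaw": 1}
    - {"rx": 0, "ry": 0, "rz": 0, "x": 0, "y": 0, "z": 0.4, "jaw": 1}
    - {"rx": 0, "ry": 0, "rz": 0, "x": 0, "y": 0, "z": 0.3, "jaw": 1}

```text
time_s: 13.0
position: [0.6139, -0.2185, 0.0841]
orientation: [-3.133, 0.001, -0.001]
force: [-9.9, 10.3, 46.5]
width: 0.047
```

Run:
```python
from h import *
s=st(); go(.616,-.217,.0847,0)
```

```text
13.0 [ 0.6139 -0.2185  0.0841] [-3.1328e+00  1.4000e-03 -1.0000e-03] [-9.9 10.3 46.5] 0.047
pos [ 0.6139 -0.2185  0.0841] shift cm [ 0.21 -0.15 -0.06]
rotvec tool [-0.009 -0.001 -0.001]
```

Call:
step_arm:
  rows:
    - {"rx": 0, "ry": 0, "rz": 0, "x": 0, "y": 0, "z": 0, "jaw": 1}
    - {"rx": 0, "ry": 0, "rz": 0, "x": 0, "y": 0, "z": 0, "jaw": 1}

```text
time_s: 13.2
position: [0.6137, -0.2186, 0.0873]
orientation: [-3.131, 0.003, -0.005]
force: [-0.2, 2.0, 5.1]
width: 0.0474
```

Call:
step_arm:
  rows:
    - {"rx": 0, "ry": 0, "rz": 0, "x": 0, "y": 0, "z": 0.35, "jaw": 1}
    - {"rx": 0, "ry": 0, "rz": 0, "x": 0, "y": 0, "z": 0.2, "jaw": 1}
    - {"rx": 0, "ry": 0, "rz": 0, "x": 0, "y": 0, "z": 0.1, "jaw": 1}
    - {"rx": 0, "ry": 0, "rz": 0, "x": 0, "y": 0, "z": 0.1, "jaw": 1}

```text
time_s: 13.6
position: [0.614, -0.2187, 0.0849]
orientation: [-3.128, 0.004, -0.013]
force: [-2.2, 2.6, 6.4]
width: 0.0471
```

Call:
step_arm:
  rows:
    - {"rx": 0, "ry": 0, "rz": 0, "x": 0, "y": 0, "z": 0.15, "jaw": 1}
    - {"rx": 0, "ry": 0, "rz": 0, "x": 0, "y": 0, "z": 0.15, "jaw": 1}
    - {"rx": 0, "ry": 0, "rz": 0, "x": 0, "y": 0, "z": 0.15, "jaw": 1}

```text
time_s: 13.9
position: [0.6142, -0.2187, 0.0848]
orientation: [-3.125, 0.005, -0.02]
force: [-2.1, 4.4, 15.6]
width: 0.0473
```

Call:
step_arm:
  rows:
    - {"rx": 0, "ry": 0, "rz": 0, "x": 0, "y": 0, "z": 0.2, "jaw": 1}
    - {"rx": 0, "ry": 0, "rz": 0, "x": 0, "y": 0, "z": 0.2, "jaw": 1}
    - {"rx": 0, "ry": 0, "rz": 0, "x": 0, "y": 0, "z": 0.2, "jaw": 1}
    - {"rx": 0, "ry": 0, "rz": 0, "x": 0, "y": 0, "z": 0.2, "jaw": 1}
    - {"rx": 0, "ry": 0, "rz": 0, "x": 0, "y": 0, "z": 0.2, "jaw": 1}

```text
time_s: 14.4
position: [0.6145, -0.2187, 0.0849]
orientation: [-3.118, 0.007, -0.032]
force: [-3.6, 4.5, 18.8]
width: 0.0473
```

Run:
```python
from h import *
s=st(); go(.6142,-.2187,.0847,0)
```

```text
14.4 [ 0.6145 -0.2187  0.0849] [-3.1184  0.0072 -0.0322] [-3.6  4.5 18.8] 0.0473
pos [ 0.6145 -0.2187  0.0849] shift cm [-0.03  0.    0.02]
rotvec tool [-0.023 -0.021 -0.005]
```

Call:
step_arm:
  rows:
    - {"rx": -0.004, "ry": -0.004, "rz": 0, "x": 0, "y": 0, "z": 0.2, "jaw": 1}
    - {"rx": -0.004, "ry": -0.004, "rz": 0, "x": 0, "y": 0, "z": 0.2, "jaw": 1}
    - {"rx": -0.004, "ry": -0.004, "rz": 0, "x": 0, "y": 0, "z": 0.2, "jaw": 1}
    - {"rx": -0.004, "ry": -0.004, "rz": 0, "x": 0, "y": 0, "z": 0.2, "jaw": 1}
    - {"rx": -0.004, "ry": -0.004, "rz": 0, "x": 0, "y": 0, "z": 0.2, "jaw": 1}
    - {"rx": -0.004, "ry": -0.004, "rz": 0, "x": 0, "y": 0, "z": 0.2, "jaw": 1}
    - {"rx": -0.004, "ry": -0.004, "rz": 0, "x": 0, "y": 0, "z": 0.2, "jaw": 1}
    - {"rx": -0.004, "ry": -0.004, "rz": 0, "x": 0, "y": 0, "z": 0.2, "jaw": 1}
    - {"rx": -0.004, "ry": -0.004, "rz": 0, "x": 0, "y": 0, "z": 0.2, "jaw": 1}
    - {"rx": -0.004, "ry": -0.004, "rz": 0, "x": 0, "y": 0, "z": 0.2, "jaw": 1}
    - {"rx": -0.004, "ry": -0.004, "rz": 0, "x": 0, "y": 0, "z": 0.2, "jaw": 1}
    - {"rx": -0.004, "ry": -0.004, "rz": 0, "x": 0, "y": 0, "z": 0.2, "jaw": 1}

```text
time_s: 15.6
position: [0.6138, -0.2192, 0.0845]
orientation: [3.131, -0.014, -0.018]
force: [-3.6, 3.5, 18.5]
width: 0.0474
```

Run:
```python
from h import *
s=st(); go(.6142,-.2187,.0847,0)
```

```text
15.6 [ 0.6138 -0.2192  0.0845] [ 3.1307 -0.0139 -0.018 ] [-3.6  3.5 18.5] 0.0474
pos [ 0.6138 -0.2192  0.0845] shift cm [ 0.04 -0.05 -0.02]
rotvec tool [ 0.011  0.011 -0.009]
```

Call:
step_arm:
  rows:
    - {"rx": -0.001, "ry": -0.001, "rz": 0, "x": 0, "y": 0, "z": 0.2, "jaw": 1}
    - {"rx": -0.001, "ry": -0.001, "rz": 0, "x": 0, "y": 0, "z": 0.2, "jaw": 1}
    - {"rx": -0.001, "ry": -0.001, "rz": 0, "x": 0, "y": 0, "z": 0.2, "jaw": 1}
    - {"rx": -0.001, "ry": -0.001, "rz": 0, "x": 0, "y": 0, "z": 0.2, "jaw": 1}
    - {"rx": -0.001, "ry": -0.001, "rz": 0, "x": 0, "y": 0, "z": 0.2, "jaw": 1}
    - {"rx": -0.001, "ry": -0.001, "rz": 0, "x": 0, "y": 0, "z": 0.2, "jaw": 1}
    - {"rx": -0.001, "ry": -0.001, "rz": 0, "x": 0, "y": 0, "z": 0.2, "jaw": 1}
    - {"rx": -0.001, "ry": -0.001, "rz": 0, "x": 0, "y": 0, "z": 0.2, "jaw": 1}
    - {"rx": -0.001, "ry": -0.001, "rz": 0, "x": 0, "y": 0, "z": 0.2, "jaw": 1}
    - {"rx": -0.001, "ry": -0.001, "rz": 0, "x": 0, "y": 0, "z": 0.2, "jaw": 1}
    - {"rx": -0.001, "ry": -0.001, "rz": 0, "x": 0, "y": 0, "z": 0.2, "jaw": 1}
    - {"rx": -0.001, "ry": -0.001, "rz": 0, "x": 0, "y": 0, "z": 0.2, "jaw": 1}
    - {"rx": -0.001, "ry": -0.001, "rz": 0, "x": 0, "y": 0, "z": 0.2, "jaw": 1}
    - {"rx": -0.001, "ry": -0.001, "rz": 0, "x": 0, "y": 0, "z": 0.2, "jaw": 1}
    - {"rx": -0.001, "ry": -0.001, "rz": 0, "x": 0, "y": 0, "z": 0.2, "jaw": 1}
    - {"rx": -0.001, "ry": -0.001, "rz": 0, "x": 0, "y": 0, "z": 0.2, "jaw": 1}
    - {"rx": -0.001, "ry": -0.001, "rz": 0, "x": 0, "y": 0, "z": 0.2, "jaw": 1}
    - {"rx": -0.001, "ry": -0.001, "rz": 0, "x": 0, "y": 0, "z": 0.2, "jaw": 1}
    - {"rx": -0.001, "ry": -0.001, "rz": 0, "x": 0, "y": 0, "z": 0.2, "jaw": 1}
    - {"rx": -0.001, "ry": -0.001, "rz": 0, "x": 0, "y": 0, "z": 0.2, "jaw": 1}

```text
time_s: 17.6
position: [0.6141, -0.2192, 0.0845]
orientation: [3.139, -0.018, -0.001]
force: [-4.0, 3.1, 19.4]
width: 0.0473
```

Run:
```python
from h import *
s=st(); print(np.round(s["q"],2)); go(.6142,-.2187,.0847,0); pic("scene","s4.png",(130,130,400,330),2.5)
```

```text
17.6 [ 0.6141 -0.2192  0.0845] [ 3.1386e+00 -1.8100e-02 -1.3000e-03] [-4.   3.1 19.4] 0.0473
[-0.19  0.74  0.74  1.88 -0.68  0.79 -0.67]
pos [ 0.6141 -0.2192  0.0845] shift cm [ 0.01 -0.05 -0.02]
rotvec tool [ 0.003  0.001 -0.012]
```

View pics/s4.png

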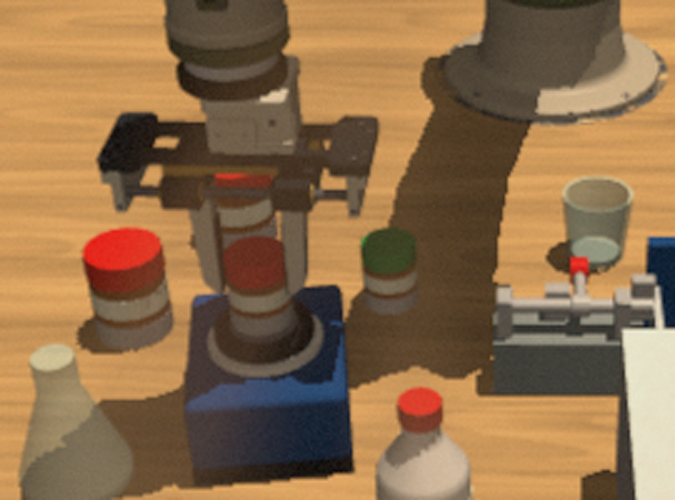

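The view shows the red jar seated on the pad, with the pad pressed into its collar. It was held for over 3 s at about 19 N. Now I carry it to the drawer.

Call:
step_arm:
  rows:
    - {"rx": 0, "ry": 0, "rz": 0, "x": 0, "y": 0, "z": -2, "jaw": 1}
    - {"rx": 0, "ry": 0, "rz": 0, "x": 0, "y": 0, "z": -3, "jaw": 1}
    - {"rx": 0, "ry": 0, "rz": 0, "x": 0, "y": -1, "z": -3, "jaw": 1}
    - {"rx": 0, "ry": 0, "rz": 0, "x": -0.3, "y": -3, "z": 0, "jaw": 1}
    - {"rx": 0, "ry": 0, "rz": 0, "x": -0.3, "y": -4, "z": 0, "jaw": 1}
    - {"rx": 0, "ry": 0, "rz": 0, "x": -0.3, "y": -4, "z": 0, "jaw": 1}
    - {"rx": 0, "ry": 0, "rz": 0, "x": -0.3, "y": -4, "z": 0, "jaw": 1}
    - {"rx": 0, "ry": 0, "rz": 0, "x": -0.3, "y": -4, "z": 0, "jaw": 1}
    - {"rx": 0, "ry": 0, "rz": 0, "x": -0.3, "y": -4, "z": 0, "jaw": 1}
    - {"rx": 0, "ry": 0, "rz": 0, "x": -0.3, "y": -4, "z": 0, "jaw": 1}

```text
time_s: 18.65
position: [0.5928, 0.0583, 0.1672]
orientation: [3.134, -0.047, -0.0]
force: [0.0, -0.2, -2.6]
width: 0.047
```

Run:
```python
from h import *
s=st(); print(np.round(s["q"],2)); go(.582,.268,.15,0)
```

```text
18.65 [0.5928 0.0583 0.1672] [ 3.1336e+00 -4.6900e-02 -4.0000e-04] [ 0.  -0.2 -2.6] 0.047
[-0.77  0.61  0.9   1.95 -0.61  0.88 -1.15]
pos [0.5928 0.0583 0.1672] shift cm [ -1.71 -20.94   1.56]
rotvec tool [ 0.008  0.    -0.03 ]
```

Call:
step_arm:
  rows:
    - {"rx": 0, "ry": 0, "rz": -0.03, "x": 0, "y": -4, "z": 0, "jaw": 1}
    - {"rx": 0, "ry": 0, "rz": 0, "x": -0.3, "y": -4, "z": 0, "jaw": 1}
    - {"rx": 0, "ry": 0, "rz": 0, "x": -0.3, "y": -4, "z": 0, "jaw": 1}
    - {"rx": 0, "ry": 0, "rz": 0, "x": -0.3, "y": -4, "z": 0, "jaw": 1}
    - {"rx": 0, "ry": 0, "rz": 0, "x": -0.3, "y": -2.5, "z": 0, "jaw": 1}
    - {"rx": 0, "ry": 0, "rz": 0, "x": 0, "y": 0, "z": 0, "jaw": 1}

```text
time_s: 19.25
position: [0.5769, 0.2555, 0.1636]
orientation: [3.134, 0.012, -0.006]
force: [-1.4, -1.0, -1.9]
width: 0.0475
```

Run:
```python
from h import *
s=st(); print(np.round(s["q"],2)); go(.582,.268,.013,0); d=ctrl.get_image("wrist"); cv2.imwrite("pics/w5.png",d["frame"][:,:,::-1])
print("tray cnr px",[px(d,[a,b,.02]).round() for a,b in ((.511,.343),(.511,.083),(.69,.343),(.69,.083))])
```

```text
19.25 [0.5769 0.2555 0.1636] [ 3.1338  0.0121 -0.0064] [-1.4 -1.  -1.9] 0.0475
[-1.06  0.67  0.91  1.87 -0.64  0.94 -1.42]
pos [0.5769 0.2555 0.1636] shift cm [ 0.58 -1.36 15.05]
rotvec tool [0.008 0.004 0.008]
tray cnr px [array([233., 271.]), array([490., 272.]), array([220.,  79.]), array([520.,  82.])]
```

View pics/w5.png

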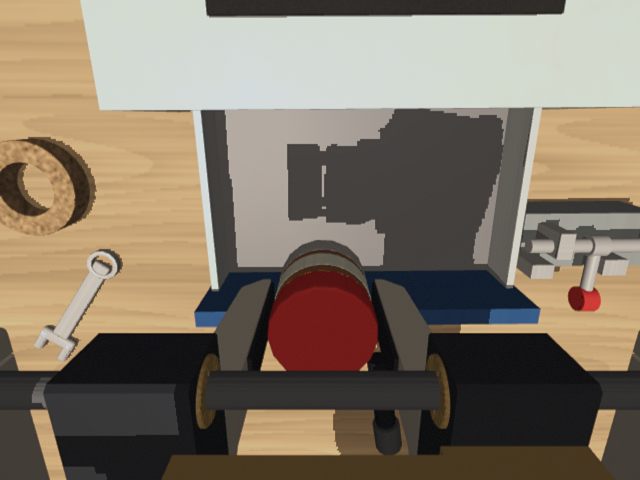

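Call:
step_arm:
  rows:
    - {"rx": 0, "ry": 0, "rz": 0, "x": 0.3, "y": -1.3, "z": 1, "jaw": 1}
    - {"rx": 0, "ry": 0, "rz": 0, "x": 0.2, "y": 0, "z": 3.5, "jaw": 1}
    - {"rx": 0, "ry": 0, "rz": 0, "x": 0, "y": 0, "z": 4, "jaw": 1}
    - {"rx": 0, "ry": 0, "rz": 0, "x": 0, "y": 0, "z": 3, "jaw": 1}
    - {"rx": 0, "ry": 0, "rz": 0, "x": 0, "y": 0, "z": 1, "jaw": 1}
    - {"rx": 0, "ry": 0, "rz": 0, "x": 0, "y": 0, "z": 0, "jaw": 1}

```text
time_s: 19.9
position: [0.5848, 0.2612, 0.0336]
orientation: [3.133, -0.004, -0.002]
force: [-0.2, 0.5, -2.4]
width: 0.0473
```

Run:
```python
from h import *
s=st(); go(.582,.268,.013,0)
```

```text
19.9 [0.5848 0.2612 0.0336] [ 3.1326e+00 -4.4000e-03 -1.9000e-03] [-0.2  0.5 -2.4] 0.0473
pos [0.5848 0.2612 0.0336] shift cm [-0.28 -0.7   2.05]
rotvec tool [ 0.009  0.001 -0.003]
```

Call:
step_arm:
  rows:
    - {"rx": 0.008, "ry": 0, "rz": 0, "x": -0.2, "y": -0.6, "z": 1, "jaw": 1}
    - {"rx": 0, "ry": 0, "rz": 0, "x": 0, "y": 0, "z": 0.6, "jaw": 1}
    - {"rx": 0, "ry": 0, "rz": 0, "x": 0, "y": 0, "z": 0.3, "jaw": 1}
    - {"rx": 0, "ry": 0, "rz": 0, "x": 0, "y": 0, "z": 0, "jaw": 1}

```text
time_s: 20.3
position: [0.5852, 0.2675, 0.0163]
orientation: [-3.14, 0.007, -0.005]
force: [0.8, -1.2, -2.1]
width: 0.0471
```

Run:
```python
from h import *
s=st(); go(.582,.268,.013,0)
```

```text
20.3 [0.5852 0.2675 0.0163] [-3.1398  0.007  -0.0046] [ 0.8 -1.2 -2.1] 0.0471
pos [0.5852 0.2675 0.0163] shift cm [-0.32 -0.05  0.33]
rotvec tool [-0.002 -0.003 -0.004]
```

Call:
step_arm:
  rows:
    - {"rx": 0, "ry": 0, "rz": 0, "x": 0, "y": 0, "z": 0.3, "jaw": 1}
    - {"rx": 0, "ry": 0, "rz": 0, "x": 0, "y": 0, "z": 0.1, "jaw": 1}
    - {"rx": 0, "ry": 0, "rz": 0, "x": 0, "y": 0, "z": 0, "jaw": 0.3}
    - {"rx": 0, "ry": 0, "rz": 0, "x": 0, "y": 0, "z": 0, "jaw": 0.3}
    - {"rx": 0, "ry": 0, "rz": 0, "x": 0, "y": 0, "z": 0, "jaw": 0.3}
    - {"rx": 0, "ry": 0, "rz": 0, "x": 0, "y": 0, "z": 0, "jaw": 0.3}

```text
time_s: 20.9
position: [0.5868, 0.2682, 0.0143]
orientation: [-3.138, 0.006, -0.01]
force: [0.3, 0.2, -0.1]
width: 0.0644
```

Run:
```python
from h import *
s=st(); go(.582,.268,.16,0)
```

```text
20.9 [0.5868 0.2682 0.0143] [-3.138   0.0063 -0.0101] [ 0.3  0.2 -0.1] 0.0644
pos [0.5868 0.2682 0.0143] shift cm [ -0.38  -0.03 -14.57]
rotvec tool [-0.004 -0.006 -0.004]
```

Call:
step_arm:
  rows:
    - {"rx": 0, "ry": 0, "rz": 0, "x": 0, "y": 0, "z": -2, "jaw": 0.3}
    - {"rx": 0, "ry": 0, "rz": 0, "x": 0, "y": 0, "z": -4, "jaw": 0.3}
    - {"rx": 0, "ry": 0, "rz": 0, "x": 0, "y": 0, "z": -4, "jaw": 0.3}
    - {"rx": 0, "ry": 0, "rz": 0, "x": 0, "y": 0, "z": -4, "jaw": 0.3}
    - {"rx": 0, "ry": 0, "rz": 0, "x": -1, "y": 4, "z": 0, "jaw": 0}
    - {"rx": 0, "ry": 0, "rz": 0, "x": -1.3, "y": 4.5, "z": 0, "jaw": 0}
    - {"rx": 0, "ry": 0, "rz": 0, "x": -1.3, "y": 4.5, "z": 0, "jaw": 0}
    - {"rx": 0, "ry": 0, "rz": 0, "x": -1.3, "y": 4.5, "z": 0, "jaw": 0}
    - {"rx": 0, "ry": 0, "rz": 0, "x": -1.3, "y": 4.5, "z": 0, "jaw": 0}
    - {"rx": 0, "ry": 0, "rz": 0, "x": -1.3, "y": 4.5, "z": 0, "jaw": 0}
    - {"rx": 0, "ry": 0, "rz": 0, "x": -1.3, "y": 4.5, "z": 0, "jaw": 0}
    - {"rx": 0, "ry": 0, "rz": 0, "x": -1.3, "y": 4.5, "z": 0, "jaw": 0}

```text
time_s: 22.1
position: [0.4845, -0.0922, 0.1586]
orientation: [-3.138, -0.016, -0.019]
force: [1.2, -0.9, 0.4]
width: 0.0928
```

Run:
```python
from h import *
s=st(); print(np.round(s["q"],2)); go(.453,-.141,.1,0); d=lids("wrist"); lids("top")
h,s,v=cv2.split(cv2.cvtColor(d["frame"],cv2.COLOR_RGB2HSV)); m=(h>45)&(h<80)&(s>100)&(v>30)
k,l,t,c=cv2.connectedComponentsWithStats(m.astype(np.uint8)); i=1+np.argmax(t[1:,4]); print("green",c[i],t[i],w(d,*c[i],.06))
```

```text
22.1 [ 0.4845 -0.0922  0.1586] [-3.1378 -0.0159 -0.0188] [ 1.2 -0.9  0.4] 0.0928
[-0.54  0.47  0.88  2.18 -0.57  0.72 -0.82]
pos [ 0.4845 -0.0922  0.1586] shift cm [-3.27  4.87  5.81]
rotvec tool [-0.004 -0.012  0.01 ]
wrist red [623. 213.] [ 599  172   41   81 2335] @z 0.06 [ 0.4956 -0.3433  0.06  ]
wrist green [376. 257.] [ 349  230   55   55 2322] @z 0.06 [ 0.4541 -0.139   0.06  ]
top red [153. 231.] [143 221  22  21 368] @z 0.06 [0.583  0.2709 0.06  ]
top red [441. 269.] [425 255  31  29 722] @z 0.06 [ 0.4996 -0.3596  0.06  ]
top red [411. 338.] [396 323  31  31 740] @z 0.06 [ 0.3495 -0.2918  0.06  ]
green [375.63883001 256.9949131 ] [ 349  230   55   55 2359] [ 0.45387581 -0.13898609  0.06      ]
```

Call:
step_arm:
  rows:
    - {"rx": 0, "ry": -0.012, "rz": 0.01, "x": -1.6, "y": 2.4, "z": 0, "jaw": 0}
    - {"rx": 0, "ry": 0, "rz": 0, "x": -1.5, "y": 2.2, "z": 2, "jaw": 0}
    - {"rx": 0, "ry": 0, "rz": 0, "x": 0, "y": 0, "z": 3, "jaw": 0}
    - {"rx": 0, "ry": 0, "rz": 0, "x": 0, "y": 0, "z": 3, "jaw": 0}
    - {"rx": 0, "ry": 0, "rz": 0, "x": 0, "y": 0, "z": 0, "jaw": 0}

```text
time_s: 22.7
position: [0.4534, -0.1449, 0.0787]
orientation: [-3.139, 0.021, -0.01]
force: [-0.4, 0.2, 0.2]
width: 0.0929
```

Run:
```python
from h import *
s=st(); go(.453,-.139,-.0075,0)
```

```text
22.7 [ 0.4534 -0.1449  0.0787] [-3.1391  0.0212 -0.0096] [-0.4  0.2  0.2] 0.0929
pos [ 0.4534 -0.1449  0.0787] shift cm [-0.1  -0.57  8.62]
rotvec tool [-0.002 -0.006 -0.013]
```

Call:
step_arm:
  rows:
    - {"rx": 0, "ry": -0.006, "rz": -0.013, "x": 0, "y": -0.6, "z": 1, "jaw": 0}
    - {"rx": 0, "ry": 0, "rz": 0, "x": 0, "y": 0, "z": 3, "jaw": 0}
    - {"rx": 0, "ry": 0, "rz": 0, "x": 0, "y": 0, "z": 3, "jaw": 0}
    - {"rx": 0, "ry": 0, "rz": 0, "x": 0, "y": 0, "z": 1, "jaw": 0}
    - {"rx": 0, "ry": 0, "rz": 0, "x": 0, "y": 0, "z": 0, "jaw": 0}

```text
time_s: 23.2
position: [0.4588, -0.135, -0.0012]
orientation: [-3.139, -0.012, -0.008]
force: [1.0, -0.5, -0.5]
width: 0.0929
```

Run:
```python
from h import *
s=st(); go(.454,-.139,-.0075,0)
```

```text
23.2 [ 0.4588 -0.135  -0.0012] [-3.1388 -0.0118 -0.0083] [ 1.  -0.5 -0.5] 0.0929
pos [ 0.4588 -0.135  -0.0012] shift cm [-0.49  0.39  0.62]
rotvec tool [-0.003 -0.005  0.008]
```

Call:
step_arm:
  rows:
    - {"rx": 0, "ry": -0.005, "rz": 0.008, "x": -0.4, "y": 0.4, "z": 0.4, "jaw": 0}
    - {"rx": 0, "ry": 0, "rz": 0, "x": 0, "y": 0, "z": 0, "jaw": 1}
    - {"rx": 0, "ry": 0, "rz": 0, "x": 0, "y": 0, "z": 0, "jaw": 1}
    - {"rx": 0, "ry": 0, "rz": 0, "x": 0, "y": 0, "z": 0, "jaw": 1}
    - {"rx": 0, "ry": 0, "rz": 0, "x": 0, "y": 0, "z": 0, "jaw": 1}
    - {"rx": 0, "ry": 0, "rz": 0, "x": 0, "y": 0, "z": 0, "jaw": 1}
    - {"rx": 0, "ry": 0, "rz": 0, "x": 0, "y": 0, "z": 0, "jaw": 1}
    - {"rx": 0, "ry": 0, "rz": 0, "x": 0, "y": 0, "z": 0, "jaw": 1}
    - {"rx": 0, "ry": 0, "rz": 0, "x": 0, "y": 0, "z": 0, "jaw": 1}
    - {"rx": 0, "ry": 0, "rz": 0, "x": 0, "y": 0, "z": 0, "jaw": 1}
    - {"rx": 0, "ry": 0, "rz": 0, "x": 0, "y": 0, "z": 0, "jaw": 1}

```text
time_s: 24.3
position: [0.4575, -0.1384, -0.0021]
orientation: [-3.14, -0.003, -0.008]
force: [-0.2, 0.2, 0.1]
width: 0.0474
```

Run:
```python
from h import *
s=st(); go(.616,-.2175,.14,0)
```

```text
24.3 [ 0.4575 -0.1384 -0.0021] [-3.1396 -0.0035 -0.0083] [-0.2  0.2  0.1] 0.0474
pos [ 0.4575 -0.1384 -0.0021] shift cm [ 15.9    7.92 -14.15]
rotvec tool [-0.002 -0.005  0.002]
```

Call:
step_arm:
  rows:
    - {"rx": 0, "ry": 0, "rz": 0, "x": 0, "y": 0, "z": -1, "jaw": 1}
    - {"rx": 0, "ry": 0, "rz": 0, "x": 0, "y": 0, "z": -3, "jaw": 1}
    - {"rx": 0, "ry": 0, "rz": 0, "x": 0, "y": 0, "z": -4, "jaw": 1}
    - {"rx": 0, "ry": 0, "rz": 0, "x": 0, "y": 0, "z": -4, "jaw": 1}
    - {"rx": 0, "ry": 0, "rz": 0, "x": 0, "y": 0.5, "z": -2, "jaw": 1}
    - {"rx": 0, "ry": 0, "rz": 0, "x": 3, "y": 1.5, "z": 0, "jaw": 1}
    - {"rx": 0, "ry": 0, "rz": 0, "x": 4, "y": 2, "z": 0, "jaw": 1}
    - {"rx": 0, "ry": 0, "rz": 0, "x": 4, "y": 2, "z": 0, "jaw": 1}
    - {"rx": 0, "ry": 0, "rz": 0, "x": 3, "y": 1.5, "z": 0, "jaw": 1}
    - {"rx": 0, "ry": 0, "rz": 0, "x": 1.5, "y": 0.5, "z": 0, "jaw": 1}
    - {"rx": 0, "ry": 0, "rz": 0, "x": 0, "y": 0, "z": 0, "jaw": 1}

```text
time_s: 25.4
position: [0.6124, -0.2181, 0.1395]
orientation: [-3.134, -0.005, 0.007]
force: [-0.6, -0.4, -2.3]
width: 0.0468
```

Run:
```python
from h import *
s=st(); print(np.round(s["q"],2)); go(.617,-.2175,.098,0)
```

```text
25.4 [ 0.6124 -0.2181  0.1395] [-3.1343 -0.0053  0.0074] [-0.6 -0.4 -2.3] 0.0468
[-0.23  0.68  0.8   1.84 -0.62  0.89 -0.7 ]
pos [ 0.6124 -0.2181  0.1395] shift cm [ 0.47 -0.02  4.15]
rotvec tool [-0.007  0.005  0.003]
```

Call:
step_arm:
  rows:
    - {"rx": -0.005, "ry": 0.003, "rz": 0, "x": 0.5, "y": 0, "z": 2, "jaw": 1}
    - {"rx": 0, "ry": 0, "rz": 0, "x": 0, "y": 0, "z": 1.5, "jaw": 1}
    - {"rx": 0, "ry": 0, "rz": 0, "x": 0, "y": 0, "z": 0.5, "jaw": 1}
    - {"rx": 0, "ry": 0, "rz": 0, "x": 0, "y": 0, "z": 0.4, "jaw": 1}
    - {"rx": 0, "ry": 0, "rz": 0, "x": 0, "y": 0, "z": 0.3, "jaw": 1}
    - {"rx": 0, "ry": 0, "rz": 0, "x": 0, "y": 0, "z": 0.2, "jaw": 1}

```text
time_s: 26.0
position: [0.6147, -0.2173, 0.0897]
orientation: [-3.138, -0.003, 0.003]
force: [-2.8, 2.1, 17.3]
width: 0.0469
```

Call:
step_arm:
  rows:
    - {"rx": 0, "ry": 0, "rz": 0, "x": 0, "y": 0, "z": 0.2, "jaw": 1}
    - {"rx": 0, "ry": 0, "rz": 0, "x": 0, "y": 0, "z": 0.2, "jaw": 1}
    - {"rx": 0, "ry": 0, "rz": 0, "x": 0, "y": 0, "z": 0.2, "jaw": 1}

```text
time_s: 26.3
position: [0.615, -0.2173, 0.0898]
orientation: [-3.135, -0.003, -0.004]
force: [-2.6, 2.6, 14.3]
width: 0.0473
```

Run:
```python
from h import *
s=st(); go(.617,-.2175,.09,0)
```

```text
26.3 [ 0.615  -0.2173  0.0898] [-3.1349e+00 -2.5000e-03 -4.3000e-03] [-2.6  2.6 14.3] 0.0473
pos [ 0.615  -0.2173  0.0898] shift cm [ 0.2   0.02 -0.02]
rotvec tool [-0.007 -0.003  0.002]
```

Call:
step_arm:
  rows:
    - {"rx": -0.003, "ry": -0.002, "rz": 0, "x": 0, "y": 0, "z": 0.2, "jaw": 1}
    - {"rx": -0.002, "ry": -0.002, "rz": 0, "x": 0, "y": 0, "z": 0.2, "jaw": 1}
    - {"rx": -0.002, "ry": -0.002, "rz": 0, "x": 0, "y": 0, "z": 0.2, "jaw": 1}
    - {"rx": -0.002, "ry": -0.002, "rz": 0, "x": 0, "y": 0, "z": 0.2, "jaw": 1}
    - {"rx": -0.002, "ry": -0.002, "rz": 0, "x": 0, "y": 0, "z": 0.2, "jaw": 1}
    - {"rx": -0.002, "ry": -0.002, "rz": 0, "x": 0, "y": 0, "z": 0.2, "jaw": 1}
    - {"rx": -0.002, "ry": -0.002, "rz": 0, "x": 0, "y": 0, "z": 0.2, "jaw": 1}
    - {"rx": -0.002, "ry": -0.002, "rz": 0, "x": 0, "y": 0, "z": 0.2, "jaw": 1}
    - {"rx": -0.002, "ry": -0.002, "rz": 0, "x": 0, "y": 0, "z": 0.2, "jaw": 1}
    - {"rx": -0.002, "ry": -0.002, "rz": 0, "x": 0, "y": 0, "z": 0.2, "jaw": 1}
    - {"rx": -0.002, "ry": -0.002, "rz": 0, "x": 0, "y": 0, "z": 0.2, "jaw": 1}
    - {"rx": -0.002, "ry": -0.002, "rz": 0, "x": 0, "y": 0, "z": 0.2, "jaw": 1}
    - {"rx": -0.002, "ry": -0.002, "rz": 0, "x": 0, "y": 0, "z": 0.2, "jaw": 1}
    - {"rx": -0.002, "ry": -0.002, "rz": 0, "x": 0, "y": 0, "z": 0.2, "jaw": 1}
    - {"rx": -0.002, "ry": -0.002, "rz": 0, "x": 0, "y": 0, "z": 0.2, "jaw": 1}
    - {"rx": -0.002, "ry": -0.002, "rz": 0, "x": 0, "y": 0, "z": 0.2, "jaw": 1}
    - {"rx": -0.002, "ry": -0.002, "rz": 0, "x": 0, "y": 0, "z": 0.2, "jaw": 1}
    - {"rx": -0.002, "ry": -0.002, "rz": 0, "x": 0, "y": 0, "z": 0.2, "jaw": 1}
    - {"rx": -0.002, "ry": -0.002, "rz": 0, "x": 0, "y": 0, "z": 0.2, "jaw": 1}
    - {"rx": -0.002, "ry": -0.002, "rz": 0, "x": 0, "y": 0, "z": 0.2, "jaw": 1}

```text
time_s: 28.3
position: [0.6149, -0.2175, 0.0899]
orientation: [3.128, -0.003, -0.013]
force: [-3.6, 2.2, 16.3]
width: 0.0472
```

Call:
step_arm:
  rows:
    - {"rx": -0.001, "ry": -0.001, "rz": 0, "x": 0, "y": 0, "z": 0.2, "jaw": 1}
    - {"rx": -0.001, "ry": -0.001, "rz": 0, "x": 0, "y": 0, "z": 0.2, "jaw": 1}
    - {"rx": -0.001, "ry": -0.001, "rz": 0, "x": 0, "y": 0, "z": 0.2, "jaw": 1}
    - {"rx": -0.001, "ry": -0.001, "rz": 0, "x": 0, "y": 0, "z": 0.2, "jaw": 1}
    - {"rx": -0.001, "ry": -0.001, "rz": 0, "x": 0, "y": 0, "z": 0.2, "jaw": 1}
    - {"rx": -0.001, "ry": -0.001, "rz": 0, "x": 0, "y": 0, "z": 0.2, "jaw": 1}
    - {"rx": -0.001, "ry": -0.001, "rz": 0, "x": 0, "y": 0, "z": 0.2, "jaw": 1}
    - {"rx": -0.001, "ry": -0.001, "rz": 0, "x": 0, "y": 0, "z": 0.2, "jaw": 1}
    - {"rx": -0.001, "ry": -0.001, "rz": 0, "x": 0, "y": 0, "z": 0.2, "jaw": 1}
    - {"rx": -0.001, "ry": -0.001, "rz": 0, "x": 0, "y": 0, "z": 0.2, "jaw": 1}
    - {"rx": -0.001, "ry": -0.001, "rz": 0, "x": 0, "y": 0, "z": 0.2, "jaw": 1}
    - {"rx": -0.001, "ry": -0.001, "rz": 0, "x": 0, "y": 0, "z": 0.2, "jaw": 1}
    - {"rx": -0.001, "ry": -0.001, "rz": 0, "x": 0, "y": 0, "z": 0.2, "jaw": 1}

```text
time_s: 29.6
position: [0.615, -0.2175, 0.0899]
orientation: [3.13, -0.005, -0.004]
force: [-3.7, 2.6, 16.0]
width: 0.0474
```

Run:
```python
from h import *
s=st(); go(.617,-.2175,.09,0); lids("top")
```

```text
29.6 [ 0.615  -0.2175  0.0899] [ 3.13   -0.005  -0.0035] [-3.7  2.6 16. ] 0.0474
pos [ 0.615  -0.2175  0.0899] shift cm [ 0.2  -0.   -0.01]
rotvec tool [ 0.012  0.002 -0.003]
top red [441. 269.] [425 255  31  29 724] @z 0.06 [ 0.4996 -0.3595  0.06  ]
top red [411. 338.] [396 324  31  30 741] @z 0.06 [ 0.3494 -0.2918  0.06  ]
```

Call:
step_arm:
  rows:
    - {"rx": 0.006, "ry": 0, "rz": 0, "x": 0, "y": 0, "z": -2, "jaw": 1}
    - {"rx": 0.006, "ry": 0, "rz": 0, "x": 0, "y": 0, "z": -3, "jaw": 1}
    - {"rx": 0, "ry": 0, "rz": 0, "x": 0, "y": -1, "z": -3, "jaw": 1}
    - {"rx": 0, "ry": 0, "rz": 0, "x": -0.3, "y": -3, "z": 0, "jaw": 1}
    - {"rx": 0, "ry": 0, "rz": 0, "x": -0.4, "y": -4, "z": 0, "jaw": 1}
    - {"rx": 0, "ry": 0, "rz": 0, "x": -0.4, "y": -4, "z": 0, "jaw": 1}
    - {"rx": 0, "ry": 0, "rz": 0, "x": -0.4, "y": -4, "z": 0, "jaw": 1}
    - {"rx": 0, "ry": 0, "rz": 0, "x": -0.4, "y": -4, "z": 0, "jaw": 1}
    - {"rx": 0, "ry": 0, "rz": 0, "x": -0.4, "y": -4, "z": 0, "jaw": 1}
    - {"rx": 0, "ry": 0, "rz": 0, "x": -0.4, "y": -4, "z": 0, "jaw": 1}
    - {"rx": 0, "ry": 0, "rz": 0, "x": -0.3, "y": -4, "z": 0, "jaw": 1}
    - {"rx": 0, "ry": 0, "rz": 0, "x": 0, "y": -3, "z": 0, "jaw": 1}
    - {"rx": 0, "ry": 0, "rz": 0, "x": 0, "y": 0, "z": 0, "jaw": 1}

```text
time_s: 30.95
position: [0.5806, 0.1445, 0.1759]
orientation: [-3.138, 0.013, 0.006]
force: [-0.3, -0.1, -2.5]
width: 0.047
```

Run:
```python
from h import *
s=st(); print(np.round(s["q"],2)); go(.584,.158,.018,0); lids("top"); d=lids("wrist",.08); cv2.imwrite("pics/w6.png",d["frame"][:,:,::-1])
```

```text
30.95 [0.5806 0.1445 0.1759] [-3.1383  0.013   0.0061] [-0.3 -0.1 -2.5] 0.047
[-0.92  0.61  0.92  1.93 -0.62  0.91 -1.26]
pos [0.5806 0.1445 0.1759] shift cm [ 0.39 -1.3  15.79]
rotvec tool [-0.003  0.004 -0.008]
top red [441. 269.] [425 255  31  29 722] @z 0.06 [ 0.4996 -0.3595  0.06  ]
top red [411. 338.] [396 323  31  31 740] @z 0.06 [ 0.3495 -0.2918  0.06  ]
wrist red [175. 219.] [ 146  191   59   57 2488] @z 0.08 [0.5834 0.2652 0.08  ]
wrist green [322. 322.] [ 269  268  107  103 8878] @z 0.08 [0.4854 0.1427 0.08  ]
```

View pics/w6.png

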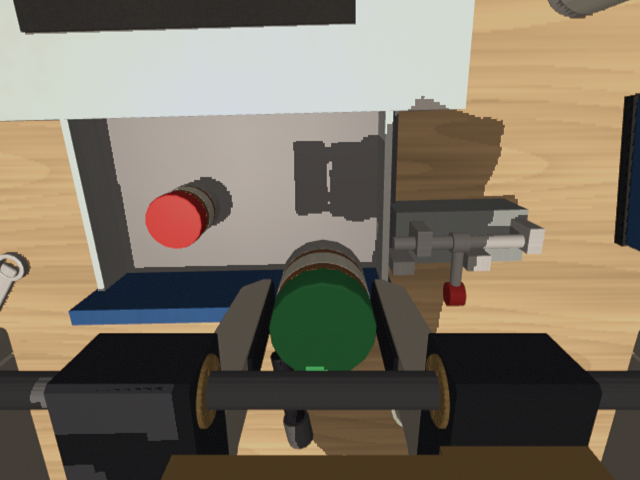

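The red jar stands in the drawer at (176,219), about (0.583,0.265). The green jar is still in the grip. Now I lower it.

Call:
step_arm:
  rows:
    - {"rx": 0, "ry": 0, "rz": 0, "x": 0.2, "y": -1, "z": 1, "jaw": 1}
    - {"rx": 0, "ry": 0, "rz": 0, "x": 0.2, "y": 0, "z": 3.5, "jaw": 1}
    - {"rx": 0, "ry": 0, "rz": 0, "x": 0, "y": 0, "z": 4, "jaw": 1}
    - {"rx": 0, "ry": 0, "rz": 0, "x": 0, "y": 0, "z": 3, "jaw": 1}
    - {"rx": 0, "ry": 0, "rz": 0, "x": 0, "y": 0, "z": 1, "jaw": 1}
    - {"rx": 0, "ry": 0, "rz": 0, "x": 0, "y": 0, "z": 0, "jaw": 1}

```text
time_s: 31.65
position: [0.587, 0.1445, 0.0471]
orientation: [-3.14, 0.037, -0.0]
force: [-0.1, -0.0, -1.7]
width: 0.0473
```

Run:
```python
from h import *
s=st(); go(.584,.155,.018,0)
```

```text
31.65 [0.587  0.1445 0.0471] [-3.1399e+00  3.7100e-02 -1.0000e-04] [-0.1 -0.  -1.7] 0.0473
pos [0.587  0.1445 0.0471] shift cm [-0.32 -1.04  2.91]
rotvec tool [-0.002 -0.    -0.024]
```

Call:
step_arm:
  rows:
    - {"rx": 0, "ry": 0, "rz": -0.024, "x": -0.2, "y": -0.8, "z": 1, "jaw": 1}
    - {"rx": 0, "ry": 0, "rz": 0, "x": 0, "y": 0, "z": 1, "jaw": 1}
    - {"rx": 0, "ry": 0, "rz": 0, "x": 0, "y": 0, "z": 0.5, "jaw": 1}
    - {"rx": 0, "ry": 0, "rz": 0, "x": 0, "y": 0, "z": 0, "jaw": 1}

```text
time_s: 32.05
position: [0.5873, 0.1532, 0.0232]
orientation: [-3.139, -0.003, -0.007]
force: [-0.1, 0.5, -2.9]
width: 0.0474
```

Run:
```python
from h import *
s=st(); go(.584,.155,.018,0)
```

```text
32.05 [0.5873 0.1532 0.0232] [-3.1386e+00 -2.5000e-03 -6.9000e-03] [-0.1  0.5 -2.9] 0.0474
pos [0.5873 0.1532 0.0232] shift cm [-0.34 -0.18  0.51]
rotvec tool [-0.003 -0.004  0.002]
```

Call:
step_arm:
  rows:
    - {"rx": 0, "ry": 0, "rz": 0, "x": 0, "y": 0, "z": 0.4, "jaw": 1}
    - {"rx": 0, "ry": 0, "rz": 0, "x": 0, "y": 0, "z": 0.2, "jaw": 1}
    - {"rx": 0, "ry": 0, "rz": 0, "x": 0, "y": 0, "z": 0, "jaw": 1}

```text
time_s: 32.35
position: [0.5883, 0.1534, 0.018]
orientation: [-3.138, -0.003, -0.01]
force: [-0.2, 0.5, -1.8]
width: 0.0469
```

Call:
step_arm:
  rows:
    - {"rx": 0, "ry": 0, "rz": 0, "x": 0, "y": 0, "z": 0.15, "jaw": 0.3}
    - {"rx": 0, "ry": 0, "rz": 0, "x": 0, "y": 0, "z": 0, "jaw": 0.3}
    - {"rx": 0, "ry": 0, "rz": 0, "x": 0, "y": 0, "z": 0, "jaw": 0.3}
    - {"rx": 0, "ry": 0, "rz": 0, "x": 0, "y": 0, "z": 0, "jaw": 0.3}
    - {"rx": 0, "ry": 0, "rz": 0, "x": 0, "y": 0, "z": -2, "jaw": 0.3}
    - {"rx": 0, "ry": 0, "rz": 0, "x": 0, "y": 0, "z": -4, "jaw": 0.3}
    - {"rx": 0, "ry": 0, "rz": 0, "x": 0, "y": 0, "z": -4, "jaw": 0.3}
    - {"rx": 0, "ry": 0, "rz": 0, "x": 0, "y": 0, "z": -4, "jaw": 0.3}
    - {"rx": 0, "ry": 0, "rz": 0, "x": -3, "y": 4, "z": 0, "jaw": 0.6}
    - {"rx": 0, "ry": 0, "rz": 0, "x": -3, "y": 4, "z": 0, "jaw": 0.6}
    - {"rx": 0, "ry": 0, "rz": 0, "x": -3, "y": 4, "z": 0, "jaw": 0.6}
    - {"rx": 0, "ry": 0, "rz": 0, "x": 0, "y": 0, "z": 0, "jaw": 0.6}

```text
time_s: 33.55
position: [0.4971, 0.0303, 0.1616]
orientation: [-3.139, -0.007, -0.016]
force: [0.9, 0.8, -0.2]
width: 0.0391
```

Run:
```python
from h import *
s=st(); print(np.round(s["q"],2)); lids("top"); d=ctrl.get_image("wrist"); cv2.imwrite("pics/w7.png",d["frame"][:,:,::-1])
h,s,v=cv2.split(cv2.cvtColor(d["frame"],cv2.COLOR_RGB2HSV)); m=((h<8)|(h>172))&(s>140)&(v>50)
k,l,t,c=cv2.connectedComponentsWithStats(m.astype(np.uint8))
for i in range(1,k):
    if t[i,4]>200: print("red",c[i],t[i],w(d,*c[i],.076))
m=(h>45)&(h<80)&(s>100)&(v>30)
k,l,t,c=cv2.connectedComponentsWithStats(m.astype(np.uint8)); i=1+np.argmax(t[1:,4]); print("green",c[i],t[i],w(d,*c[i],.08))
```

```text
33.55 [0.4971 0.0303 0.1616] [-3.1389 -0.0072 -0.0155] [ 0.9  0.8 -0.2] 0.0391
[-0.81  0.49  0.93  2.17 -0.6   0.74 -1.05]
top red [153. 231.] [143 221  22  21 368] @z 0.06 [0.5833 0.2708 0.06  ]
top red [441. 269.] [425 255  31  29 721] @z 0.06 [ 0.4996 -0.3595  0.06  ]
top red [411. 338.] [396 324  31  30 739] @z 0.06 [ 0.3495 -0.2918  0.06  ]
top green [198. 217.] [188 207  22  22 362] @z 0.06 [0.6133 0.1732 0.06  ]
red [ 23.23205172 119.12112964] [   0   85   54   66 2939] [0.58066516 0.25646669 0.076     ]
red [334.59241706 214.01184834] [326 201  18  26 422] [0.5096763  0.02254966 0.076     ]
green [134.49372076  75.89239104] [  98   40   74   71 4061] [0.61081386 0.16719415 0.08      ]
```

View pics/w7.png

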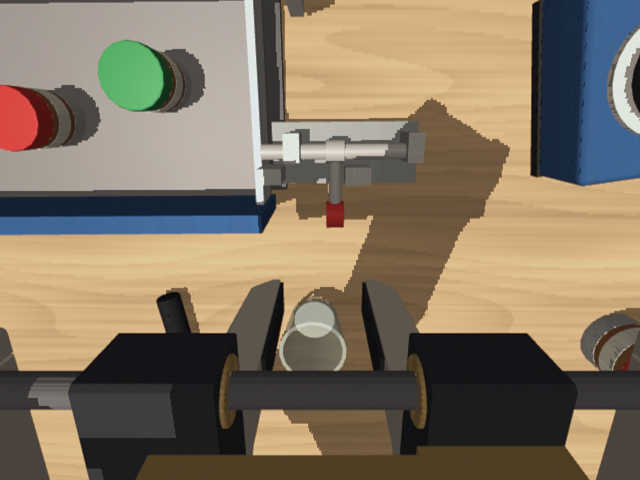

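The bolt knob is at (335,214), about (0.510,0.0225). The green jar at (135,76) was nudged about 3 cm but stands upright inside the tray, near (0.611,0.167). Red stands too. Now I go for the knob.

Call:
step_arm:
  rows:
    - {"rx": 0, "ry": -0.008, "rz": 0, "x": 0.6, "y": 0.8, "z": 1, "jaw": 0.66}
    - {"rx": 0, "ry": 0, "rz": 0, "x": 0.5, "y": 0, "z": 3, "jaw": 0.66}
    - {"rx": 0, "ry": 0, "rz": 0, "x": 0, "y": 0, "z": 3, "jaw": 0.66}
    - {"rx": 0, "ry": 0, "rz": 0, "x": 0, "y": 0, "z": 0, "jaw": 0.66}

```text
time_s: 34.05
position: [0.5177, 0.0315, 0.0895]
orientation: [-3.137, -0.026, -0.011]
force: [-0.8, -0.1, -0.3]
width: 0.0316
```

Run:
```python
from h import *
s=st(); go(.508,.0225,.022,0)
```

```text
34.05 [0.5177 0.0315 0.0895] [-3.1367 -0.026  -0.0114] [-0.8 -0.1 -0.3] 0.0316
pos [0.5177 0.0315 0.0895] shift cm [-1.03  0.91  6.74]
rotvec tool [-0.005 -0.007  0.017]
```

Call:
step_arm:
  rows:
    - {"rx": -0.005, "ry": -0.007, "rz": 0.017, "x": -1, "y": 0.9, "z": 0, "jaw": 0.66}
    - {"rx": 0, "ry": 0, "rz": 0, "x": 0, "y": 0, "z": 0, "jaw": 0.66}

```text
time_s: 34.25
position: [0.5081, 0.0223, 0.09]
orientation: [3.14, -0.001, -0.001]
force: [-0.3, 0.1, 0.4]
width: 0.0315
```

Run:
```python
from h import *
s=st(); go(.508,.0225,.022,0)
```

```text
34.25 [0.5081 0.0223 0.09  ] [ 3.1402e+00 -9.0000e-04 -1.4000e-03] [-0.3  0.1  0.4] 0.0315
pos [0.5081 0.0223 0.09  ] shift cm [-0.01 -0.03  6.8 ]
rotvec tool [ 0.001  0.001 -0.001]
```

Aligned. I descend in two stages, to limit drift.

Call:
step_arm:
  rows:
    - {"rx": 0, "ry": 0, "rz": 0, "x": 0, "y": 0, "z": 1.5, "jaw": 0.66}
    - {"rx": 0, "ry": 0, "rz": 0, "x": 0, "y": 0, "z": 1, "jaw": 0.66}
    - {"rx": 0, "ry": 0, "rz": 0, "x": 0, "y": 0, "z": 0, "jaw": 0.66}

```text
time_s: 34.55
position: [0.51, 0.0229, 0.0672]
orientation: [3.141, -0.0, 0.006]
force: [-0.5, 0.4, -0.3]
width: 0.0317
```

Run:
```python
from h import *
s=st(); go(.508,.0225,.022,0)
```

```text
34.55 [0.51   0.0229 0.0672] [ 3.1413 -0.      0.0057] [-0.5  0.4 -0.3] 0.0317
pos [0.51   0.0229 0.0672] shift cm [-0.21  0.04  4.52]
rotvec tool [ 0.    -0.004 -0.   ]
```

Call:
step_arm:
  rows:
    - {"rx": 0, "ry": -0.004, "rz": 0, "x": -0.3, "y": 0.05, "z": 1.5, "jaw": 0.66}
    - {"rx": 0, "ry": 0, "rz": 0, "x": 0, "y": 0, "z": 1.5, "jaw": 0.66}
    - {"rx": 0, "ry": 0, "rz": 0, "x": -0.2, "y": 0, "z": 1.2, "jaw": 0.66}
    - {"rx": 0, "ry": 0, "rz": 0, "x": 0, "y": 0, "z": 0, "jaw": 0.66}

```text
time_s: 34.95
position: [0.5074, 0.0231, 0.0272]
orientation: [-3.14, -0.001, -0.007]
force: [-0.2, -0.2, 0.5]
width: 0.0318
```

Run:
```python
from h import *
s=st(); go(.508,.0225,.022,0)
```

```text
34.95 [0.5074 0.0231 0.0272] [-3.1404e+00 -1.2000e-03 -6.7000e-03] [-0.2 -0.2  0.5] 0.0318
pos [0.5074 0.0231 0.0272] shift cm [0.06 0.06 0.52]
rotvec tool [-0.001 -0.004  0.001]
```

Call:
step_arm:
  rows:
    - {"rx": 0, "ry": -0.003, "rz": 0, "x": 0, "y": 0.05, "z": 0.6, "jaw": 0.66}
    - {"rx": 0, "ry": 0, "rz": 0, "x": 0, "y": 0, "z": 0, "jaw": 1}
    - {"rx": 0, "ry": 0, "rz": 0, "x": 0, "y": 0, "z": 0, "jaw": 1}
    - {"rx": 0, "ry": 0, "rz": 0, "x": 0, "y": 0, "z": 0, "jaw": 1}
    - {"rx": 0, "ry": 0, "rz": 0, "x": 0, "y": 0, "z": 0, "jaw": 1}
    - {"rx": 0, "ry": 0, "rz": 0, "x": 0, "y": 0, "z": 0, "jaw": 1}
  squeeze: 15

```text
time_s: 35.55
position: [0.509, 0.0228, 0.0233]
orientation: [-3.14, -0.003, -0.006]
force: [1.3, -0.7, -3.6]
width: 0.0142
```

Run:
```python
from h import *
s=st(); go(.508,.0225,.022,0)
```

```text
35.55 [0.509  0.0228 0.0233] [-3.1399e+00 -2.5000e-03 -6.3000e-03] [ 1.3 -0.7 -3.6] 0.0142
pos [0.509  0.0228 0.0233] shift cm [-0.11  0.03  0.12]
rotvec tool [-0.002 -0.004  0.002]
```

Call:
step_arm:
  rows:
    - {"rx": 0, "ry": 0, "rz": 0, "x": 0.05, "y": 0, "z": -0.6, "jaw": 1}
    - {"rx": 0, "ry": 0, "rz": 0, "x": 0.1, "y": 0, "z": -0.6, "jaw": 1}
    - {"rx": 0, "ry": 0, "rz": 0, "x": 0.2, "y": 0, "z": -0.6, "jaw": 1}
    - {"rx": 0, "ry": 0, "rz": 0, "x": 0.25, "y": 0, "z": -0.6, "jaw": 1}
    - {"rx": 0, "ry": 0, "rz": 0, "x": 0.3, "y": 0, "z": -0.5, "jaw": 1}

```text
time_s: 36.05
position: [0.5185, 0.0229, 0.0545]
orientation: [-3.14, -0.003, -0.006]
force: [0.9, -0.1, -5.5]
width: 0.0139
```

Run:
```python
from h import *
s=st(); p=s["position"]; dz=p[2]-.0233; th=np.arcsin(dz/.05); print("th",th); a=1.2
go(.509+.05*(1-np.cos(a)),.0225,.0233+.05*np.sin(a),0); print("dx expected",.05*(1-np.cos(th)),p[0]-.509)
```

```text
36.05 [0.5185 0.0229 0.0545] [-3.1401 -0.0033 -0.0057] [ 0.9 -0.1 -5.5] 0.0139
th 0.6747168211986453
pos [0.5185 0.0229 0.0545] shift cm [ 2.24  0.04 -1.53]
rotvec tool [-0.002 -0.004  0.002]
dx expected 0.010955806124966683 0.009497638692490873
```

Call:
step_arm:
  rows:
    - {"rx": 0, "ry": 0, "rz": 0, "x": 0.5, "y": 0, "z": -0.45, "jaw": 1}
    - {"rx": 0, "ry": 0, "rz": 0, "x": 0.5, "y": 0, "z": -0.4, "jaw": 1}
    - {"rx": 0, "ry": 0, "rz": 0, "x": 0.5, "y": 0, "z": -0.35, "jaw": 1}
    - {"rx": 0, "ry": 0, "rz": 0, "x": 0.5, "y": 0, "z": -0.25, "jaw": 1}

```text
time_s: 36.45
position: [0.5383, 0.0232, 0.0706]
orientation: [-3.14, -0.004, -0.002]
force: [-1.0, -0.5, -3.1]
width: 0.0139
```

Run:
```python
from h import *
s=st(); p=s["position"]; print("th",np.arctan2(p[2]-.0233,.05-(p[0]-.509))); a=1.2
go(.509+.05*(1-np.cos(a)),.0225,.0233+.05*np.sin(a),0)
```

```text
36.45 [0.5383 0.0232 0.0706] [-3.1395e+00 -3.7000e-03 -1.7000e-03] [-1.  -0.5 -3.1] 0.0139
th 1.1587030862054675
pos [0.5383 0.0232 0.0706] shift cm [0.26 0.07 0.07]
rotvec tool [-0.002 -0.001  0.002]
```

Handle is at about 1.16 rad and still gripped. Now I slide it out 45 mm along -y (tool +y).

Call:
step_arm:
  rows:
    - {"rx": 0, "ry": 0, "rz": 0, "x": 0, "y": 0.6, "z": 0, "jaw": 1}
    - {"rx": 0, "ry": 0, "rz": 0, "x": 0, "y": 0.8, "z": 0, "jaw": 1}
    - {"rx": 0, "ry": 0, "rz": 0, "x": 0, "y": 0.8, "z": 0, "jaw": 1}
    - {"rx": 0, "ry": 0, "rz": 0, "x": 0, "y": 0.8, "z": 0, "jaw": 1}
    - {"rx": 0, "ry": 0, "rz": 0, "x": 0, "y": 0.8, "z": 0, "jaw": 1}
    - {"rx": 0, "ry": 0, "rz": 0, "x": 0, "y": 0.5, "z": 0, "jaw": 1}

```text
time_s: 37.05
position: [0.5395, -0.022, 0.0708]
orientation: [-3.137, -0.005, -0.003]
force: [-0.1, 16.2, 0.2]
width: 0.0136
```

Run:
```python
from h import *
s=st(); go(.538,-.024,.0706,0)
```

```text
37.05 [ 0.5395 -0.022   0.0708] [-3.1371e+00 -4.7000e-03 -3.0000e-03] [-0.1 16.2  0.2] 0.0136
pos [ 0.5395 -0.022   0.0708] shift cm [-0.15  0.2   0.02]
rotvec tool [-0.005 -0.002  0.003]
```

Call:
step_arm:
  rows:
    - {"rx": 0, "ry": 0, "rz": 0, "x": 0, "y": 0, "z": 0, "jaw": 1}
    - {"rx": 0, "ry": 0, "rz": 0, "x": 0, "y": 0, "z": 0, "jaw": 0.65}
    - {"rx": 0, "ry": 0, "rz": 0, "x": 0, "y": 0, "z": 0, "jaw": 0.65}
    - {"rx": 0, "ry": 0, "rz": 0, "x": 0, "y": 0, "z": 0, "jaw": 0.65}
    - {"rx": 0, "ry": 0, "rz": 0, "x": -0.3, "y": 0, "z": -2, "jaw": 0.65}
    - {"rx": 0, "ry": 0, "rz": 0, "x": -0.5, "y": 0, "z": -4, "jaw": 0.65}
    - {"rx": 0, "ry": 0, "rz": 0, "x": -2, "y": 0, "z": -4, "jaw": 0.65}
    - {"rx": 0, "ry": 0, "rz": 0, "x": -3, "y": -3, "z": 0, "jaw": 1}
    - {"rx": 0, "ry": 0, "rz": 0, "x": -3, "y": -4, "z": 0, "jaw": 1}
    - {"rx": 0, "ry": 0, "rz": 0, "x": -2, "y": -4, "z": 0, "jaw": 1}
    - {"rx": 0, "ry": 0, "rz": 0, "x": 0, "y": -4, "z": 0, "jaw": 1}
    - {"rx": 0, "ry": 0, "rz": 0, "x": 0, "y": -4, "z": 0, "jaw": 1}
    - {"rx": 0, "ry": 0, "rz": 0, "x": 0, "y": -4, "z": 0, "jaw": 1}
    - {"rx": 0, "ry": 0, "rz": 0, "x": 0, "y": 0, "z": 0, "jaw": 1}

```text
time_s: 38.45
position: [0.4313, 0.2085, 0.1754]
orientation: [-3.138, 0.014, -0.014]
force: [-0.2, -0.0, 0.9]
width: 0.0006
```

Run:
```python
from h import *
s=st(); print(np.round(s["q"],2)); go(.45,.212,.036,0); d=pic("wrist","w8.png"); pic("top","t8.png")
a=cv2.imread("pics/t8.png")[80:300,60:360]; b=cv2.imread("pics/w8.png")
c=np.zeros((600,800,3),np.uint8); c[:300,:400]=cv2.resize(a,(400,300)); c[:300,400:]=cv2.resize(b,(400,300))
e=pic("scene","s8.png",(300,170,640,410)); c[300:,:425]=cv2.resize(cv2.imread("pics/s8.png"),(425,300)); cv2.imwrite("pics/c8.png",c)
```

```text
38.45 [0.4313 0.2085 0.1754] [-3.1382  0.0137 -0.0137] [-0.2 -0.   0.9] 0.0006
[-1.28  0.47  1.03  2.2  -0.6   0.77 -1.43]
pos [0.4313 0.2085 0.1754] shift cm [ 1.75 -0.32 13.96]
rotvec tool [-0.003 -0.009 -0.009]
```

View pics/c8.png

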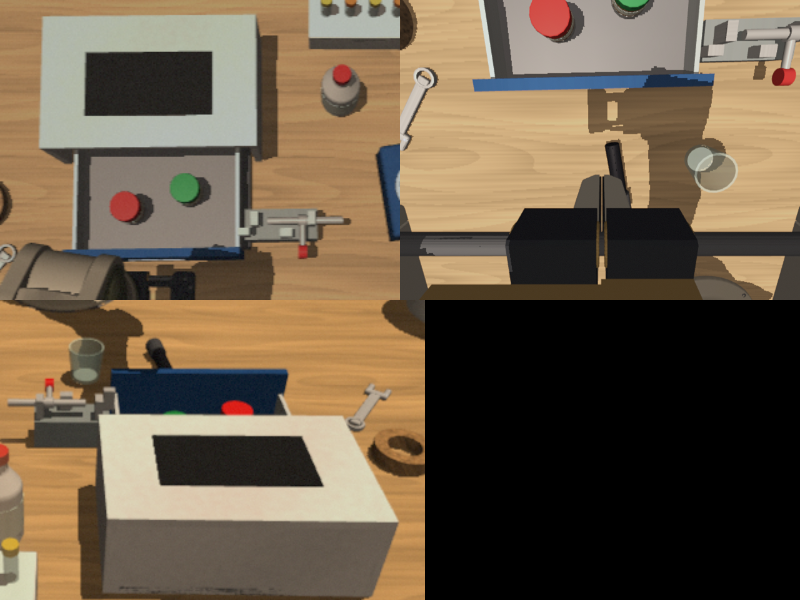

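The composite shows the bolt drawn out with the handle down in its outer position. Both jars stand in the open drawer. I descend in front of the panel.

Call:
step_arm:
  rows:
    - {"rx": 0, "ry": -0.009, "rz": -0.009, "x": 0, "y": -0.3, "z": 3, "jaw": 1}
    - {"rx": 0, "ry": 0, "rz": 0, "x": 0, "y": 0, "z": 3, "jaw": 1}
    - {"rx": 0, "ry": 0, "rz": 0, "x": 0, "y": 0, "z": 3, "jaw": 1}
    - {"rx": 0, "ry": 0, "rz": 0, "x": 0, "y": 0, "z": 3, "jaw": 1}
    - {"rx": 0, "ry": 0, "rz": 0, "x": 0, "y": 0, "z": 1, "jaw": 1}
    - {"rx": 0, "ry": 0, "rz": 0, "x": 0, "y": 0, "z": 0, "jaw": 1}

```text
time_s: 39.2
position: [0.4351, 0.1966, 0.0437]
orientation: [-3.139, 0.033, -0.006]
force: [0.5, 0.1, -0.3]
width: 0.0005
```

Run:
```python
from h import *
s=st(); print(np.round(s["q"],2)); go(.49,.212,.034,0)
```

```text
39.2 [0.4351 0.1966 0.0437] [-3.1389  0.0333 -0.0064] [ 0.5  0.1 -0.3] 0.0005
[-1.    0.64  0.68  2.31 -0.93  0.49 -1.14]
pos [0.4351 0.1966 0.0437] shift cm [ 5.45 -1.65  0.99]
rotvec tool [-0.003 -0.004 -0.021]
```

Call:
step_arm:
  rows:
    - {"rx": 0, "ry": 0, "rz": -0.02, "x": 1.5, "y": -1.5, "z": 0.8, "jaw": 1}
    - {"rx": 0, "ry": 0, "rz": 0, "x": 1.5, "y": 0, "z": 0, "jaw": 1}
    - {"rx": 0, "ry": 0, "rz": 0, "x": 1, "y": 0, "z": 0, "jaw": 1}
    - {"rx": 0, "ry": 0, "rz": 0, "x": 0.8, "y": 0, "z": 0, "jaw": 1}
    - {"rx": 0, "ry": 0, "rz": 0, "x": 0.8, "y": 0, "z": 0, "jaw": 1}
    - {"rx": 0, "ry": 0, "rz": 0, "x": 0.8, "y": 0, "z": 0, "jaw": 1}
    - {"rx": 0, "ry": 0, "rz": 0, "x": 0.8, "y": 0, "z": 0, "jaw": 1}
    - {"rx": 0, "ry": 0, "rz": 0, "x": 0.8, "y": 0, "z": 0, "jaw": 1}
    - {"rx": 0, "ry": 0, "rz": 0, "x": 0.8, "y": 0, "z": 0, "jaw": 1}

```text
time_s: 40.1
position: [0.5273, 0.2055, 0.0397]
orientation: [-3.138, 0.014, -0.003]
force: [-0.9, 1.1, -0.1]
width: 0.0004
```

Run:
```python
from h import *
s=st(); print(np.round(s["q"],2)); go(.645,.212,.036,0)
```

```text
40.1 [0.5273 0.2055 0.0397] [-3.1383e+00  1.3700e-02 -3.1000e-03] [-0.9  1.1 -0.1] 0.0004
[-0.93  0.73  0.72  2.11 -0.86  0.62 -1.17]
pos [0.5273 0.2055 0.0397] shift cm [11.76 -0.75  0.39]
rotvec tool [-0.003 -0.002 -0.009]
```

Call:
step_arm:
  rows:
    - {"rx": 0, "ry": 0, "rz": -0.005, "x": 1, "y": 0, "z": 0, "jaw": 1}
    - {"rx": 0, "ry": 0, "rz": 0, "x": 1, "y": 0, "z": 0, "jaw": 1}
    - {"rx": 0, "ry": 0, "rz": 0, "x": 1, "y": 0, "z": 0, "jaw": 1}
    - {"rx": 0, "ry": 0, "rz": 0, "x": 1, "y": 0, "z": 0, "jaw": 1}
    - {"rx": 0, "ry": 0, "rz": 0, "x": 1, "y": 0, "z": 0, "jaw": 1}
    - {"rx": 0, "ry": 0, "rz": 0, "x": 1, "y": 0, "z": 0, "jaw": 1}
    - {"rx": 0, "ry": 0, "rz": 0, "x": 1, "y": 0, "z": 0, "jaw": 1}
    - {"rx": 0, "ry": 0, "rz": 0, "x": 1, "y": 0, "z": 0, "jaw": 1}

```text
time_s: 40.9
position: [0.6142, 0.206, 0.0396]
orientation: [-3.138, 0.004, -0.002]
force: [-1.6, 1.2, 0.5]
width: 0.0004
```

Run:
```python
from h import *
s=st(); print(np.round(s["q"],2)); go(.645,.212,.036,0)
```

```text
40.9 [0.6142 0.206  0.0396] [-3.1378e+00  3.7000e-03 -2.1000e-03] [-1.6  1.2  0.5] 0.0004
[-0.86  0.81  0.74  1.92 -0.81  0.74 -1.2 ]
pos [0.6142 0.206  0.0396] shift cm [ 3.08 -0.61  0.37]
rotvec tool [-0.004 -0.001 -0.002]
```

Call:
step_arm:
  rows:
    - {"rx": 0, "ry": 0, "rz": 0, "x": 0.8, "y": 0, "z": 0, "jaw": 1}
    - {"rx": 0, "ry": 0, "rz": 0, "x": 0.8, "y": 0, "z": 0, "jaw": 1}
    - {"rx": 0, "ry": 0, "rz": 0, "x": 0.6, "y": 0, "z": 0, "jaw": 1}
    - {"rx": 0, "ry": 0, "rz": 0, "x": 0.5, "y": 0, "z": 0, "jaw": 1}

```text
time_s: 41.3
position: [0.6434, 0.2057, 0.0395]
orientation: [-3.138, 0.004, 0.0]
force: [-20.1, 0.8, 12.7]
width: 0.0004
```

Call:
step_arm:
  rows:
    - {"rx": 0, "ry": 0, "rz": 0, "x": 0.4, "y": 0, "z": 0, "jaw": 1}
    - {"rx": 0, "ry": 0, "rz": 0, "x": 0.4, "y": 0, "z": 0, "jaw": 1}

```text
time_s: 41.5
position: [0.6423, 0.2056, 0.0387]
orientation: [-3.136, 0.002, 0.029]
force: [-16.8, 0.2, 11.9]
width: 0.0006
```

Call:
step_arm:
  rows:
    - {"rx": 0, "ry": 0, "rz": 0, "x": 0.4, "y": 0, "z": 0, "jaw": 1}
    - {"rx": 0, "ry": 0, "rz": 0, "x": 0.4, "y": 0, "z": 0, "jaw": 1}
    - {"rx": 0, "ry": 0, "rz": 0, "x": -2, "y": 0, "z": 0, "jaw": 1}
    - {"rx": 0, "ry": 0, "rz": 0, "x": -4, "y": 0, "z": 0, "jaw": 1}
    - {"rx": 0, "ry": 0, "rz": 0, "x": -4, "y": 0, "z": -2, "jaw": 1}
    - {"rx": 0, "ry": 0, "rz": 0, "x": -4, "y": 0, "z": -4, "jaw": 1}
    - {"rx": 0, "ry": 0, "rz": 0, "x": -4, "y": 0, "z": -4, "jaw": 0.5}
    - {"rx": 0, "ry": 0, "rz": 0, "x": 0, "y": 0, "z": -2, "jaw": 0.5}
    - {"rx": 0, "ry": 0, "rz": 0, "x": 0, "y": 0, "z": 0, "jaw": 0.5}

```text
time_s: 42.4
position: [0.4739, 0.2007, 0.1576]
orientation: [-3.137, 0.01, 0.045]
force: [0.8, 0.5, -1.1]
width: 0.0197
```

Run:
```python
from h import *
s=st(); d=pic("wrist","w9.png"); t=pic("top","t9.png"); a=cv2.imread("pics/t9.png")[80:300,60:360]; b=cv2.imread("pics/w9.png")
print("panel outer top predicted home (x=.655..) rows:",[(x,px(t,[x,.212,.1]).round(1).tolist(),px(d,[x,.212,.1]).round(1).tolist()) for x in(.648,.653,.658)])
c=np.zeros((600,800,3),np.uint8); c[:300,:400]=cv2.resize(a,(400,300)); c[:300,400:]=cv2.resize(b,(400,300))
e=pic("scene","s9.png",(140,170,640,410)); c[300:,:625]=cv2.resize(cv2.imread("pics/s9.png"),(625,300)); cv2.imwrite("pics/c9.png",c)
```

```text
42.4 [0.4739 0.2007 0.1576] [-3.1374  0.0095  0.0446] [ 0.8  0.5 -1.1] 0.0197
panel outer top predicted home (x=.655..) rows: [(0.648, [177.4, 198.4], [300.7, -47.8]), (0.653, [177.4, 196.1], [300.5, -58.1]), (0.658, [177.5, 193.8], [300.3, -68.5])]
```

View pics/c9.png

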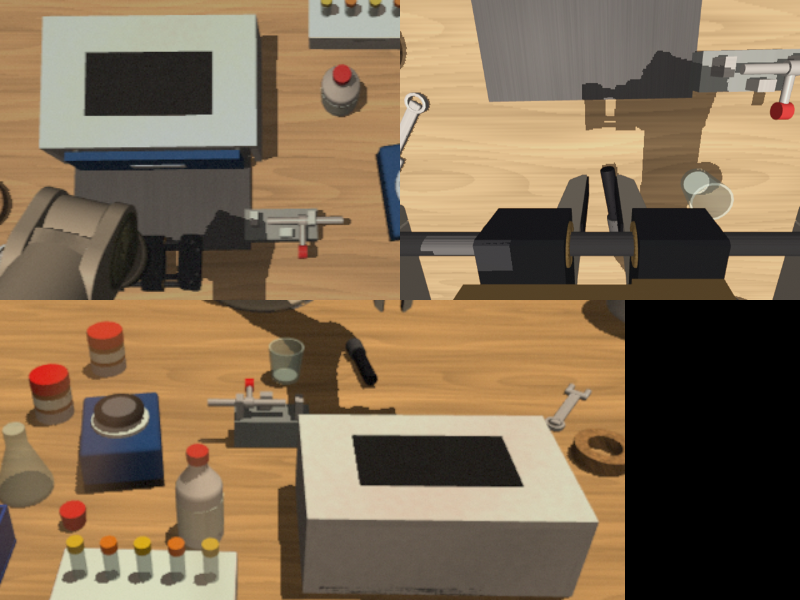

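Run:
```python
from h import *
import pickle
t=pickle.load(open("d0.pkl","rb"))["top"]
def edge(f,r0,r1):
    im=cv2.imread(f).astype(float)[:,:,::-1]; out=[]
    for x in range(125,225,5):
        col=im[r0:r1,x]; b=(col[:,2]-col[:,0]>15)&(col[:,2]>50); r=np.nonzero(b)[0]
        if len(r): out.append((r0+r[0],r0+r[-1]))
    return np.median(out,0)
for f,a,b in(("pics/top0.png",250,285),("pics/t9.png",188,215)):
    e=edge(f,a,b); print(f,e,"top face inner/outer x@.1:",w(t,175,e[0]-.5,.1)[0],w(t,175,e[1]+.5,.1)[0])
```

```text
pics/top0.png [262. 268.] top face inner/outer x@.1: 0.5126818143553801 0.49786887477851005
pics/t9.png [191. 197.] top face inner/outer x@.1: 0.6652749017539047 0.6500379085323102
```

Run:
```python
from h import *
st(); print(ctrl.job_done())
```

```text
42.55 [0.4727 0.2005 0.1548] [-3.1396  0.0096  0.0511] [ 0.8 -0.   0.4] 0.0322
the job is handed in; nothing more can be done
None
```

The job is done and handed in at 42.6 s of robot time; no verdict came back.

**Jars:** Only the red and green jars were present. Each was pressed on the mixer pad for over 3 s at about 15–19 N, red first, then stood in the drawer.

**Bolt and drawer:** I lifted the handle to about 1.16 rad and slid the bolt 45 mm to its end stop. Then I pushed the drawer until it stopped hard at about 20 N. The gripper is clear of everything.

**What the last checks showed:**
- **Bolt:** it is out, with the handle down in its outer position.
- **Drawer:** the panel's inner face sits about 4 mm inside the cabinet front, where about 3 mm is expected at home. The panel travelled about 152 mm. That fits fully home, but the camera is only good to a few millimetres, so the hard stop is the stronger evidence.
- **Jars:** both stood upright in the last view before closing. They can't be seen with the drawer shut.
- **Flask and wash bottle:** both look to be standing where they were.

**What failed or disagreed:**
- **Fingertip offset:** the real fingertips lie about 34 mm above the reported TCP. My first two grasps of the red jar closed above its lid. I corrected for the offset after that.
- **Red hold:** the press eased for a moment before the final unbroken hold.
- **Green jar:** it shifted about 3 cm in the drawer after I let go, but stayed upright and inside.
- **Pictures:** I viewed 13 of the 14 budgeted.

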